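# Sort the casting bench into its trays

### The job

Sort the things on the bench into the trays: the two round mortar cups into the yellow tray and the two notched mortar spacers into the green tray, one to each bay and standing upright as found, and the brass plumb bob into the red tray, lying flat along it. Set each one down on the tray floor without dropping it and let go; the pink line reel and the oil bottle stay where they stand.

Things in the scene. Friction and masses are not known exactly. Their poses are not given: they have to be found in the camera images.
- cup_a: small open round cup cast in grey mortar, standing, mouth up: 57 mm across, 60 mm high, 0.2 kg. One of two alike, either may go in either bay of the yellow tray. Origin: centre of its underside; z up along its axis. Grasp across its 57 mm outside from above, anywhere on its straight side.
- cup_b: small open round cup cast in grey mortar, standing, mouth up: 57 mm across, 58 mm high, 0.2 kg. One of two alike, either may go in either bay of the yellow tray. Origin: centre of its underside; z up along its axis. Grasp across its 57 mm outside from above, anywhere on its straight side.
- spacer_a: small grey mortar rebar spacer, a block with a round notch across its top, standing notch up: 22 mm (its x) by 30 mm (its y) by 30 mm high, 0.03 kg. One of two alike, either may go in either bay of the green tray. Origin: centre of its underside; z up. Can be gripped across its x (22 mm) or its y (30 mm) faces.
- spacer_b: small grey mortar rebar spacer, a block with a round notch across its top, standing notch up: 22 mm (its x) by 30 mm (its y) by 30 mm high, 0.03 kg. One of two alike, either may go in either bay of the green tray. Origin: centre of its underside; z up. Can be gripped across its x (22 mm) or its y (30 mm) faces.
- plumb_bob: pale brass-yellow plumb bob (pointed at one end, small knob at the other) lying on its side: 100 mm long (along its y), 30 mm wide (its x) and 30 mm high, 0.38 kg; it does not roll. Origin: centre of its underside, midway along it and under its centre of mass; z up. Grip it across its 30 mm width, from above.
- tray_yellow: yellow plastic sorting tray, fixed to the bench, lying flat on the bench top (z = 0): outside 89 mm (its x) by 174 mm (its y); floor 3 mm thick, rim and divider 10 mm high over the bench and 4 mm thick. Two square bays side by side along y, each 81 by 81 mm inside, centres at y = +42.5 and -42.5 mm, x = 0. Origin: centre of its underside; z up.
- tray_green: green plastic sorting tray, fixed to the bench, lying flat on the bench top (z = 0): outside 64 mm (its x) by 124 mm (its y); floor 3 mm thick, rim and divider 10 mm high over the bench and 4 mm thick. Two square bays side by side along y, each 56 by 56 mm inside, centres at y = +30 and -30 mm, x = 0. Too narrow for wide-open fingers below the rim. Origin: centre of its underside; z up.
- tray_red: red plastic sorting tray, fixed to the bench, lying flat on the bench top (z = 0): outside 64 mm (its x) by 134 mm (its y); floor 3 mm thick, rim 10 mm high over the bench and 4 mm thick. One long bay, 56 mm (x) by 126 mm (y) inside, centred on the origin. Too narrow for fingers below the rim beside the plumb bob: grip the bob high. Origin: centre of its underside; z up.
- line_reel: reel of pink line with black flanges, standing upright among the things to be sorted; 55 mm across, 54 mm high, loose. Stays where it is. Origin: centre of its underside; z up.
- oil_bottle: standing cream-coloured bottle with a red cap, 58 mm across, 170 mm high, loose, at the left of the trays. Stays where it is. Origin: centre of its underside; z up.
Mind the look-alikes: they are no part of the job. Leave any white look-alike of the line_reel alone.

How it is judged:
By the outcome, as a careful person would: the job done as asked, in the order asked, and still so for the second after the job is handed in, with the robot touching nothing.
It also fails if it takes over 112 s, if anything falls off the work surface, if the arm or the gripper's body presses on something with over 40 N, if the wrist force passes 120 N, or if a joint passes its speed limit or range.

### The arm

A 6-joint arm with a two-finger parallel gripper is mounted at the origin on a cart in front of the work surface, level with it; the furniture and walls round the work are solid. World frame = base frame: x ahead of the robot, y to its left, z up, the work surface at z = 0. Lengths are in m, angles in rad, forces in N, time in s.
With the tool pointing down it reaches from about 0.375 to 0.9 m from the base axis. Payload 3.1 kg.
Tool frame: the origin (TCP) lies between the finger pads; the fingertips stand 11 mm ahead of it and the grasp point (between the pads) lies 8 mm behind it; z points along the fingers, y is the line along which they close (so a half turn about z gives the same grasp; the last joint's range is limited). The gripper opens to 87 mm and grips with 3 to 60 N. Pads are 19 mm wide; open, the fingers measure 117 mm over their backs; the gripper's body (75 mm by 190 mm) begins 51 mm behind the grasp point.
Start: joints at [1.018, 0.527, 1.433, -0, 1.181, -0.178], TCP at [0.228, 0.582, 0.196] pointing down, gripper open.
Joint ranges: [-3.08, 3.08], [-0.75, 2.2], [0.22, 2.44], [-1.43, 4.57], [0, 2.65], [-2.85, 2.85]. Speed limits (rad/s): [2.79, 2.79, 3.14, 3.14, 3.14, 3.14].

### API

Orientations are given as a unit quaternion [x, y, z, w].
In Python, from rig import get_obs, camera, hand_in gives the robot as it stands.
- The arm moves only by the shell command python3 -m pendant 'ROWS' [FORCE]. ROWS is JSON, a list that holds one entry, the list of rows, each a list of 7 numbers: the shift along the tool's x, y, z in m, then the turn, a rotation vector about the tool's x, y, z in degrees, then the opening, from 0 (shut) to 1 (fully open). In form: [[[x, y, z, ax, ay, az, fingers], ...]]. A call has exactly 5 rows; each row shifts and turns the commanded pose from where the row before left it, along the tool's axes as they then stand; what a row does not reach is not made up. A row lasts 1/8 s, in which the tool goes at most 62.5 mm and 10.7 degrees, less where a joint would pass 70% of its speed; a pose out of reach is approached as far as the arm can. A call with a gripper value outside its range is refused whole. The fingers move at their own pace and stop on an object; FORCE is the grip in N (left out, the last holds). Time passes only in rows, so rows that do not move let the fingers close, or fill a call up. It gives the time, the measured TCP pose, the force, the opening and the grip force at its end, in the units of the state.
- get_obs(): the state, without advancing time (a new reading comes with each control period).
- camera(name): name is "scene" or "top" or "wrist"; returns a dict with "img" (480x640x3 uint8, red, green, blue), "intrinsics" (3x3 intrinsics, pixels), "R" (3x3) and "t" (3): a world point X has camera coordinates R X + t; the wrist camera has in their place "T_tool_cam" (4x4, takes a point from camera to tool coordinates, whose origin is the TCP and whose axes are the flange's). Camera axes: x right, y down, z forward; pixel columns grow to the right and rows downward; lengths in m; the calibration is good to about 2 mm. A picture is of the moment at which its call begins: read the wrist's pose just before it. There is no depth.
- hand_in(): hands the job in; it is judged then, once.
The state is a dict: "time": time; "q": joint angles; "joint_velocities": joint speeds; "joint_torque": joint torques, N m; "position": TCP position; "tool_rot": TCP orientation; "ft_force": force on the tool from outside, world axes, zero at the start; "moment": the same for the moment, N m; "grip_width": finger opening in m; "grip_force": force on a finger pad.
Only numpy, scipy, OpenCV 4.12 (cv2) and the standard library are available. Lean on these libraries where they do the work, as an engineer would, in place of code of your own. Each camera call takes 0.05 s, during which the arm holds its last target. There are 200 camera calls.

## Working session

There is one attempt and no reset: what is moved stays moved. The work goes in short steps, Python scripts to look and compute and a shell command to move; the robot and the scene stay as the last step left them, time stands still between calls to the robot, and variables do not carry over. Pictures are saved under pics/ and viewed, at most 14 in all, crops included, and the job is handed in when it is done.

```bash
ls; mkdir -p pics; python3 - <<'E'
from rig import get_obs,camera
import cv2
o=get_obs();print({k:o[k] for k in("time","position","tool_rot","grip_width","ft_force")})
for n in("top","scene"):
    c=camera(n);cv2.imwrite(f"pics/{n}0.png",c["img"][:,:,::-1]);print(n,c["intrinsics"],c["R"],c["t"])
print(camera("wrist")["T_tool_cam"])
E
```

```text
pics
{'time': 0.0, 'position': array([0.22776114, 0.58116172, 0.19525621]), 'tool_rot': array([ 1.85792899e-01,  9.82588322e-01, -1.02135803e-03, -3.81048012e-04]), 'grip_width': 0.08705747878881158, 'ft_force': array([-0.31333013, -0.4469399 , -0.05705779])}
top [[593.25184993   0.         319.58404483]
 [  0.         593.25184993 227.34992585]
 [  0.           0.           1.        ]] [[-0.01237287 -0.99978116 -0.01686846]
 [-0.99796692  0.0134017  -0.06230906]
 [ 0.0625215   0.01606322 -0.99791434]] [0.0757757  0.55379379 1.56971931]
scene [[451.4850304    0.         323.82545633]
 [  0.         451.4850304  238.51121037]
 [  0.           0.           1.        ]] [[ 0.67010672 -0.74211285  0.01501673]
 [-0.55768975 -0.51672264 -0.64959976]
 [ 0.48983581  0.42692649 -0.76012804]] [-0.31812346  0.34500464  0.92225811]
[[ 8.10534013e-04 -9.67853876e-01 -2.51511863e-01  6.77436130e-02]
 [ 9.99999662e-01  7.49739770e-04  3.37539528e-04  7.91200595e-04]
 [-1.38120494e-04 -2.51512052e-01  9.67854157e-01 -1.89013339e-01]
 [ 0.00000000e+00  0.00000000e+00  0.00000000e+00  1.00000000e+00]]
```

View pics/top0.png

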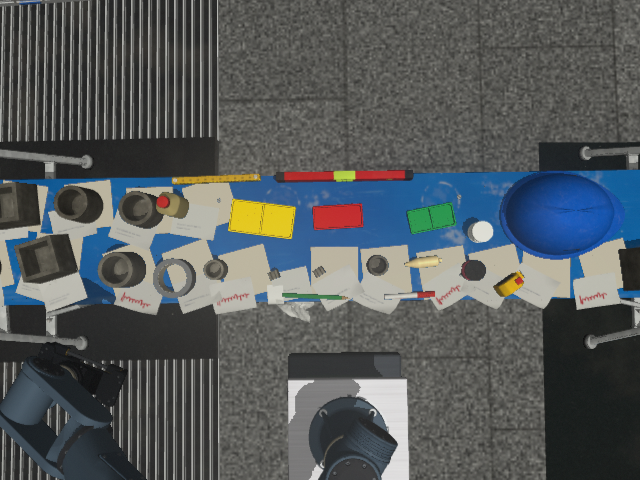

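View pics/scene0.png

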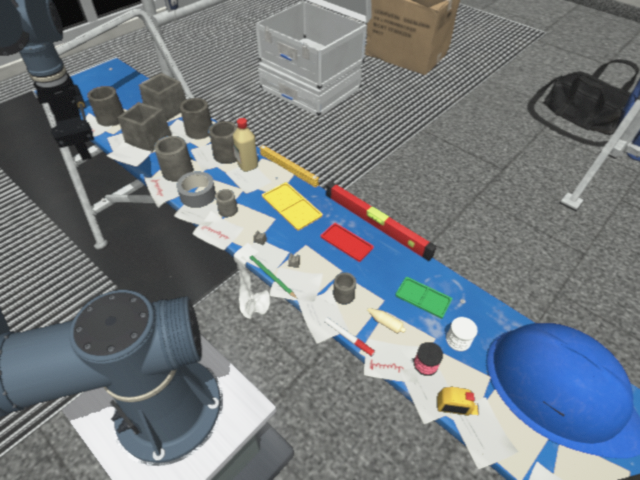

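The overview shows cups at about (216,268) and (377,264), spacers at (274,274) and (319,271), and the bob at (423,262). The trays are yellow (262,219), red (337,217) and green (431,218). The reel is at (474,270). Next I'll zoom in and measure.

```bash
cat > h.py <<'E'
import numpy as np,cv2
from rig import get_obs,camera
from scipy.spatial.transform import Rotation as Ro
def cam(n):
    o=get_obs();c=camera(n);K=np.array(c["intrinsics"])
    if n=="wrist":
        T=np.array(c["T_tool_cam"]);Rt=Ro.from_quat(o["tool_rot"]).as_matrix()
        Rw=Rt@T[:3,:3];C=Rt@T[:3,3]+o["position"];R=Rw.T;t=-R@C
    else: R=np.array(c["R"]);t=np.array(c["t"])
    return c["img"],K,R,t
def w(p,z,K,R,t):   # pixels -> world at height z
    p=np.atleast_2d(p).astype(float);d=np.c_[p,np.ones(len(p))]@np.linalg.inv(K).T@R;C=-R.T@t
    return C+d*((z-C[2])/d[:,2])[:,None]
def proj(X,K,R,t):
    c=np.atleast_2d(X)@R.T+t;c=c@K.T;return c[:,:2]/c[:,2:]
def rect(mask,z,K,R,t):
    n,l,s,_=cv2.connectedComponentsWithStats(mask.astype(np.uint8))
    i=1+np.argmax(s[1:,4]);p=np.argwhere(l==i)[:,::-1]
    X=w(p,z,K,R,t)[:,:2]*1000
    (c,s,a)=cv2.minAreaRect(X.astype(np.float32))
    if s[0]>s[1]: s=s[::-1];a+=90
    # angle a of SHORT side(x axis of object) from world x
    a=(a+90)%180-90
    return np.round(c,1),np.round(s,1),round(a,1)
E
python3 - <<'E'
from h import *
im,K,R,t=cam("top")
H=cv2.cvtColor(im,cv2.COLOR_RGB2HSV);h,s,v=cv2.split(H)
box=np.zeros(h.shape,bool);box[195:250,220:470]=1
for n,lo,hi in(("yellow",22,33),("green",45,90),("red",-1,8)):
    print(n,rect(box&(h>lo)&(h<hi)&(s>120)&(v>60),.009,K,R,t))
for n,p,z in(("cupL",(216,268),.06),("cupR",(377,264),.06),("spL",(274,274),.03),("spR",(319,271),.03),("bob",(423,262),.015),("reel",(474,270),.054),("bottle",(165,205),.17)):
    print(n,w(p,z,K,R,t)[0].round(3))
cv2.imwrite("pics/c1.png",cv2.resize(im[240:310,200:340,::-1],None,fx=5.6,fy=5.6,interpolation=cv2.INTER_CUBIC))
cv2.imwrite("pics/c2.png",cv2.resize(im[240:310,350:490,::-1],None,fx=5.6,fy=5.6,interpolation=cv2.INTER_CUBIC))
cv2.imwrite("pics/c.png",cv2.resize(np.vstack([im[245:295,200:335,::-1],im[245:295,355:490,::-1]]),None,fx=5.9,fy=5.9,interpolation=cv2.INTER_CUBIC))
E
```

```text
yellow (array([581.4, 225.3]), array([ 88.5, 173.9]), -8.1)
green (array([ 577.6, -231.3]), array([ 64.3, 124.4]), 10.6)
red (array([584.9,  22.3]), array([ 60. , 126.5]), 2.6)
cupL [0.45  0.339 0.06 ]
cupR [ 0.455 -0.08   0.06 ]
spL [0.432 0.191 0.03 ]
spR [0.438 0.071 0.03 ]
bob [ 0.459 -0.206  0.015]
reel [ 0.436 -0.331  0.054]
bottle [0.605 0.442 0.17 ]
```

View pics/c.png

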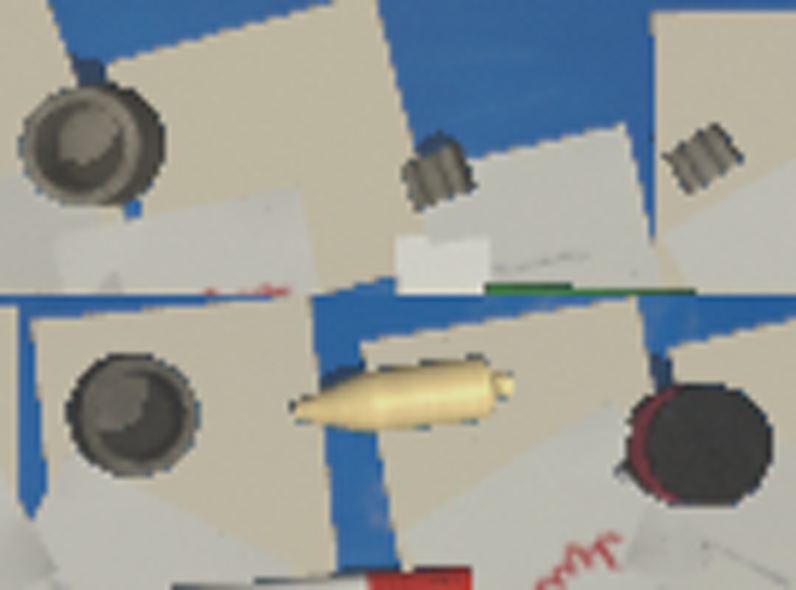

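The zoom shows cup rims at about (213.7,269.4) and (377.9,265) px and the bob centre at (423.3,262), tip toward the left. The trays match their given sizes, except red, which measures slightly small and needs checking from close by. I'll write a row planner and go over the left cup.

```bash
cat >> h.py <<'E'
def plan(x,y,z,phi,n,g):
    """rows from the measured pose to TCP x,y,z with tool y at angle phi (deg) from world x"""
    o=get_obs();R=Ro.from_quat(o["tool_rot"]);p=np.array(o["position"])
    f=np.radians(phi);Y=np.array([np.cos(f),np.sin(f),0]);Z=np.array([0,0,-1.])
    rv=(R.inv()*Ro.from_matrix(np.c_[np.cross(Y,Z),Y,Z])).as_rotvec()
    d=(np.array([x,y,z])-p)/n
    print("at",p.round(4),"phi",np.degrees(np.arctan2(*R.as_matrix()[[1,0],1])).round(1),"t",o["time"],"w",round(o["grip_width"],4))
    for i in range(n):
        s=R.inv().apply(d);print(f"  [{s[0]:.3f},{s[1]:.3f},{s[2]:.3f},"+",".join(f"{a:.1f}" for a in np.degrees(rv/n))+f",{g}]")
        R=R*Ro.from_rotvec(rv/n)
E
python3 - <<'E'
from h import *
im,K,R,t=cam("top")
print(w([(213.7,269.4),(377.9,265)],.06,K,R,t).round(4),w([(174,278),(195,278)],.05,K,R,t).round(3))
plan(.45,.343,.2,-8,10,1)
E
```

```text
[[ 0.4462  0.3448  0.06  ]
 [ 0.4523 -0.0819  0.06  ]] [[0.425 0.451 0.05 ]
 [0.424 0.396 0.05 ]]
at [0.228  0.5815 0.1958] phi 68.6 t 0.25 w 0.0869
  [-0.029,-0.014,-0.000,-0.0,0.0,7.7,1]
  [-0.031,-0.010,-0.000,-0.0,0.0,7.7,1]
  [-0.032,-0.006,-0.000,-0.0,0.0,7.7,1]
  [-0.033,-0.002,-0.000,-0.0,0.0,7.7,1]
  [-0.032,0.003,-0.000,-0.0,0.0,7.7,1]
  [-0.032,0.007,-0.000,-0.0,0.0,7.7,1]
  [-0.031,0.011,-0.000,-0.0,0.0,7.7,1]
  [-0.029,0.015,-0.000,-0.0,0.0,7.7,1]
  [-0.026,0.019,-0.000,-0.0,0.0,7.7,1]
  [-0.024,0.022,-0.000,-0.0,0.0,7.7,1]
```

```bash
python3 -m pendant '[[[-0.029,-0.014,0,0,0,7.7,1],[-0.031,-0.010,0,0,0,7.7,1],[-0.032,-0.006,0,0,0,7.7,1],[-0.033,-0.002,0,0,0,7.7,1],[-0.032,0.003,0,0,0,7.7,1]]]'
python3 -m pendant '[[[-0.032,0.007,0,0,0,7.7,1],[-0.031,0.011,0,0,0,7.7,1],[-0.029,0.015,0,0,0,7.7,1],[-0.026,0.019,0,0,0,7.7,1],[-0.024,0.022,0,0,0,7.7,1]]]'
python3 -m pendant '[[[0,0,0,0,0,0,1],[0,0,0,0,0,0,1],[0,0,0,0,0,0,1],[0,0,0,0,0,0,1],[0,0,0,0,0,0,1]]]'
cat >> h.py <<'E'
def look(name,z=0.06):
    im,K,R,t=cam("wrist");cv2.imwrite(f"pics/{name}.png",im[:,:,::-1]);np.savez(f"{name}.npz",K=K,R=R,t=t,im=im)
def ld(name):
    d=np.load(f"{name}.npz");return d["K"],d["R"],d["t"]
def circ(name,p,z,r):
    """refine a dark cup's rim circle: warp plane z to top-down 0.5mm/px around rough world p, Hough"""
    d=np.load(f"{name}.npz");K,R,t=ld(name)
    g=(np.arange(240)-120)*.0005;X,Y=np.meshgrid(p[0]+g,p[1]+g);q=proj(np.c_[X.ravel(),Y.ravel(),np.full(X.size,z)],K,R,t).astype(np.float32)
    b=cv2.remap(cv2.cvtColor(d["im"],cv2.COLOR_RGB2GRAY),q[:,0].reshape(240,240),q[:,1].reshape(240,240),cv2.INTER_LINEAR)
    c=cv2.HoughCircles(cv2.GaussianBlur(b,(5,5),1),cv2.HOUGH_GRADIENT,1,20,param1=80,param2=15,minRadius=int(r*2000)-3,maxRadius=int(r*2000)+4)
    if c is None: print("none");return
    for u in c[0][:4]: print("circle",(p[0]+g[0]+u[0]*.0005).round(4),(p[1]+g[0]+u[1]*.0005).round(4),"r",u[2]*.0005)
E
python3 - <<'E'
from h import *
o=get_obs();print(o["position"],o["ft_force"]);look("w1");circ("w1",(.447,.344),.06,.0285);circ("w1",(.447,.344),.058,.0285)
plan(.447,.344,.12,-8,5,1)
E
```

```text
time: 0.88
position: [0.339, 0.4615, 0.1962]
tool_rot: [0.501, 0.865, -0.0, -0.0]
ft_force: [0.6, -0.4, -0.2]
grip_width: 0.0869
grip_force: 0.0
time: 1.5
position: [0.4487, 0.3409, 0.1962]
tool_rot: [0.759, 0.652, 0.0, -0.0]
ft_force: [-0.0, 0.6, 0.6]
grip_width: 0.0872
grip_force: 0.0
time: 2.12
position: [0.4476, 0.3422, 0.1963]
tool_rot: [0.757, 0.654, -0.0, -0.0]
ft_force: [-0.3, -0.2, 0.4]
grip_width: 0.0871
grip_force: 0.0
[0.44762986 0.34215406 0.19626013] [-0.25922302 -0.20274885  0.41654585]
circle 0.4473 0.3488 r 0.02965
circle 0.4493 0.3482 r 0.030200003
at [0.4477 0.3421 0.1963] phi -8.4 t 2.175 w 0.0868
  [0.000,-0.000,0.015,-0.0,-0.0,-0.1,1]
  [0.000,-0.000,0.015,-0.0,-0.0,-0.1,1]
  [0.000,-0.000,0.015,-0.0,-0.0,-0.1,1]
  [0.000,-0.000,0.015,-0.0,-0.0,-0.1,1]
  [0.000,-0.000,0.015,-0.0,-0.0,-0.1,1]
```

View pics/w1.png

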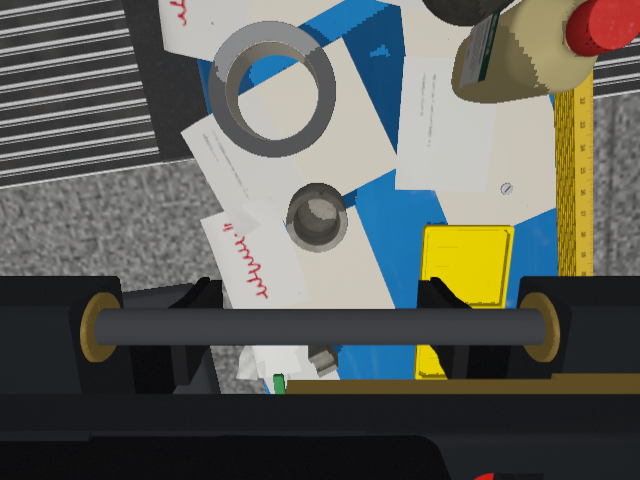

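Cup rim in the wrist view is about x 288–347, y 192–252, with its lit wall above. I'll convert that point and compare it with the Hough result.

```bash
python3 - <<'E'
from h import *
K,R,t=ld("w1")
print(w([(317.5,222),(288,222),(347,222),(317,192),(317,252)],.06,K,R,t).round(4))
n=ld("w1");im=np.load("w1.npz")["im"]
print(proj([[.4476,.3448,.06],[.4476,.3422,.196]],*n).round())
cv2.imwrite("pics/w1c.png",cv2.resize(im[160:270,250:390,::-1],None,fx=5,fy=5,interpolation=cv2.INTER_CUBIC))
c=cam("top");im,K,R,t=c
# cups from top view: Hough on upscaled
for p in((.447,.345),(.452,-.082)):
    g=(np.arange(240)-120)*.0005;X,Y=np.meshgrid(p[0]+g,p[1]+g);q=proj(np.c_[X.ravel(),Y.ravel(),np.full(X.size,.06)],K,R,t).astype(np.float32).reshape(240,240,2)
    b=cv2.remap(cv2.cvtColor(im,cv2.COLOR_RGB2GRAY),q[...,0],q[...,1],cv2.INTER_CUBIC)
    c=cv2.HoughCircles(cv2.GaussianBlur(b,(9,9),2),cv2.HOUGH_GRADIENT,1,20,param1=60,param2=10,minRadius=55,maxRadius=61)
    print(None if c is None else [(round(p[0]-.06+u[0]*.0005,4),round(p[1]-.06+u[1]*.0005,4),u[2]) for u in c[0][:3]])
E
```

```text
[[0.4473 0.3456 0.06  ]
 [0.4224 0.3492 0.06  ]
 [0.4722 0.342  0.06  ]
 [0.4506 0.371  0.06  ]
 [0.443  0.3193 0.06  ]]
[[318. 223.]
 [318. 280.]]
[(np.float32(0.4448), np.float32(0.3472), np.float32(55.9))]
[(np.float32(0.4542), np.float32(-0.0802), np.float32(58.0))]
```

View pics/w1c.png

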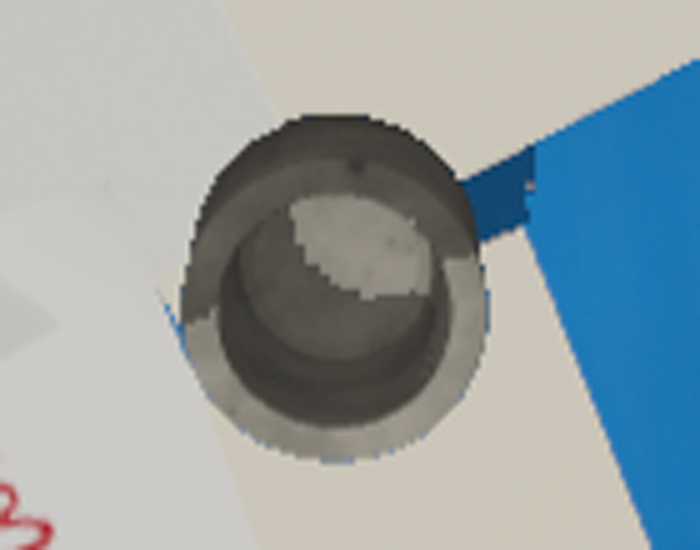

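Rim centre is about (317,221.8) px, giving (0.447, 0.3457), which agrees with the overview to 2 mm. I'll descend and grip.

```bash
python3 -m pendant '[[[0.002,0,0.031,0,0,0,1],[0.001,0,0.031,0,0,0,1],[0.001,0,0.031,0,0,0,1],[0,-0.001,0.031,0,0,0,1],[0,0,0.030,0,0,0,1]]]' 25
python3 -m pendant '[[[0,0,0,0,0,0,1],[0,0,0,0,0,0,0.4],[0,0,0,0,0,0,0.4],[0,0,0,0,0,0,0.4],[0,0,0,0,0,0,0.4]]]' 25
python3 -m pendant '[[[0,0,0,0,0,0,0.4],[0,0,0,0,0,0,0.4],[0,0,0,0,0,0,0.4],[0,0,0,0,0,0,0.4],[0,0,0,0,0,0,0.4]]]' 25
```

```text
time: 2.85
position: [0.4478, 0.346, 0.0413]
tool_rot: [0.757, 0.653, 0.0, 0.0]
ft_force: [0.6, 0.6, 0.6]
grip_width: 0.0866
grip_force: 0.0
time: 3.48
position: [0.448, 0.346, 0.0429]
tool_rot: [0.757, 0.653, 0.001, 0.0]
ft_force: [0.0, -0.5, -0.0]
grip_width: 0.055
grip_force: 0.0
time: 4.1
position: [0.4476, 0.3458, 0.0422]
tool_rot: [0.757, 0.653, -0.0, -0.0]
ft_force: [0.6, 0.4, 0.8]
grip_width: 0.0348
grip_force: 0.0
```

The fingers closed past 57 mm with no force, so something is off. Taking a look.

```bash
python3 - <<'E'
from h import *
look("w2")
a=cam("top")[0][240:300,170:300];b=cam("scene")[0][150:270,150:330]
A=cv2.resize(a,(780,360),interpolation=2);B=cv2.resize(b,(360,240),interpolation=2);W=cv2.resize(np.load("w2.npz")["im"],(320,240))
cv2.imwrite("pics/d.png",np.vstack([A,np.hstack([B,W,np.zeros((240,100,3),np.uint8)])])[:,:,::-1])
E
```

```text
(no output)
```

View pics/d.png

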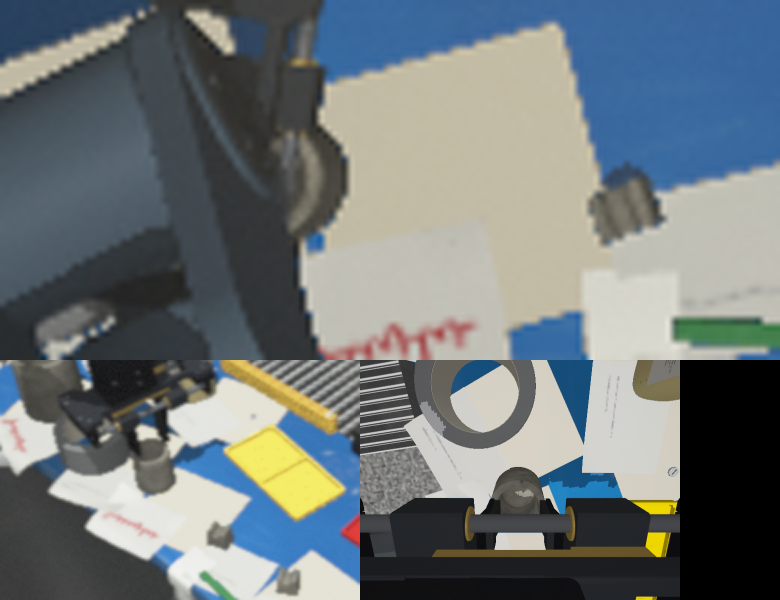

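```bash
python3 - <<'E'
from h import *
K,R,t=ld("w2");print(K.round(1));o=get_obs();print(o["position"],o["grip_width"])
Rt=Ro.from_quat(o["tool_rot"]).as_matrix();p=np.array(o["position"])
im=np.load("w2.npz")["im"].copy()
for f in((0,0,0),(0,.0175,.011),(0,-.0175,.011),(0,0,-.008)):
    q=proj([p+Rt@np.array(f)],K,R,t)[0];print(f,q.round());cv2.circle(im,tuple(int(v) for v in q),2,(255,0,0),-1)
print("cup",proj([[.447,.3457,.06],[.447,.3457,0]],K,R,t).round())
cv2.imwrite("pics/w2c.png",cv2.resize(im[180:380,190:450,::-1],None,fx=3,fy=3))
E
```

```text
[[388.3   0.  319.6]
 [  0.  388.3 243.3]
 [  0.    0.    1. ]]
[0.44763031 0.34582972 0.0422212 ] 0.035230086356203935
(0, 0, 0) [318. 281.]
(0, 0.0175, 0.011) [350. 274.]
(0, -0.0175, 0.011) [286. 274.]
(0, 0, -0.008) [318. 286.]
cup [[316. 294.]
 [317. 258.]]
```

View pics/w2c.png

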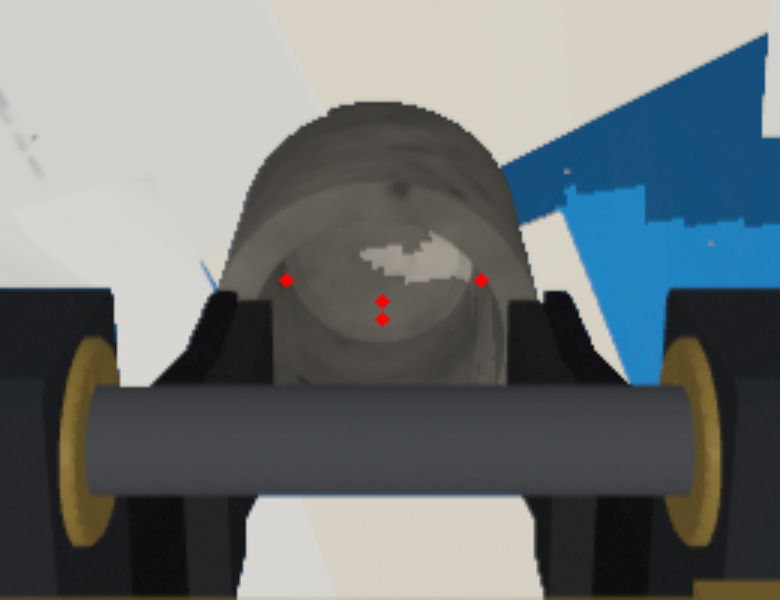

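The fingers closed above the rim. The cup's scale, 61 px then 106 px over 154 mm of travel, also says the rim is about 30 mm lower than expected relative to the tool. I'll check whether it is the tool reading or the cup that disagrees.

```bash
python3 - <<'E'
from h import *
o=get_obs();p=np.array(o["position"]);Rt=Ro.from_quat(o["tool_rot"]).as_matrix();print(p,o["q"])
im,K,R,t=cam("scene")
for s in(1,-1):
  for z in(.011,-.02):print("tip scene",proj([p+Rt@np.array([0,s*.0175,z])],K,R,t).round())
print("cup rim/base scene",proj([[.447,.3457,.06],[.447,.3457,0]],K,R,t).round())
cv2.imwrite("pics/e.png",cv2.resize(im[150:230,170:290,::-1],None,fx=6,fy=6,interpolation=2))
# tray size in w1
d=np.load("w1.npz");K,R,t=ld("w1");h,s,v=cv2.split(cv2.cvtColor(d["im"],cv2.COLOR_RGB2HSV))
m=(h>22)&(h<33)&(s>150)&(v>60);m[:215]=0;m[305:]=0;m[:,:400]=0;m[:,530:]=0
q=np.argwhere(m)[:,::-1];
for z in(.01,-.02):
  X=w(q,z,K,R,t)[:,:2];print(z,cv2.minAreaRect((X*1000).astype(np.float32)))
E
```

```text
[0.44763031 0.34582972 0.0422212 ] [4.60276639e-01 6.69713981e-01 1.70489476e+00 1.52857951e-05
 7.67045639e-01 6.07133318e-01]
tip scene [[231. 199.]]
tip scene [[230. 191.]]
tip scene [[221. 204.]]
tip scene [[219. 196.]]
cup rim/base scene [[224. 194.]
 [227. 209.]]
0.01 ((586.890625, 269.5532531738281), (83.93439483642578, 90.16539764404297), 81.68641662597656)
-0.02 ((597.1653442382812, 258.30523681640625), (90.6443099975586, 97.37349700927734), 81.68641662597656)
```

View pics/e.png

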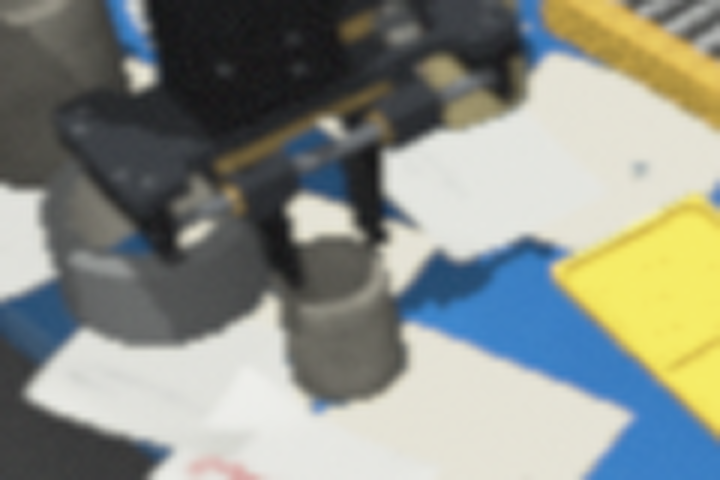

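The scene view puts the tips at (219,197) and (233,190), about 8 px (roughly 30 mm) above where the reading says they should be, at the rim's level. So the real tips are higher than computed. I'll reopen, go 20 mm lower and try again while watching the forces.

```bash
python3 -m pendant '[[[0,0,0,0,0,0,1],[0,0,0,0,0,0,1],[0,0,0,0,0,0,1],[0,0,0,0,0,0,1],[0,0,0,0,0,0,1]]]' 25
python3 -m pendant '[[[0,0,0,0,0,0,1],[0,0,0.005,0,0,0,1],[0,0,0.005,0,0,0,1],[0,0,0.005,0,0,0,1],[0,0,0.005,0,0,0,1]]]' 25
python3 - <<'E'
from h import *
look("w3")
im,K,R,t=cam("scene")
a=cv2.resize(im[150:230,170:290],(600,400),interpolation=2);b=cv2.resize(np.load("w3.npz")["im"][200:360],(600,150))
cv2.imwrite("pics/f.png",np.vstack([a,b])[:,:,::-1])
E
```

```text
time: 4.92
position: [0.4476, 0.3458, 0.0422]
tool_rot: [0.757, 0.653, -0.0, -0.0]
ft_force: [-0.4, -0.5, -0.2]
grip_width: 0.0767
grip_force: 0.0
time: 5.55
position: [0.4476, 0.3458, 0.0217]
tool_rot: [0.757, 0.653, -0.0, -0.0]
ft_force: [0.3, -0.2, -0.7]
grip_width: 0.0869
grip_force: 0.0
```

View pics/f.png

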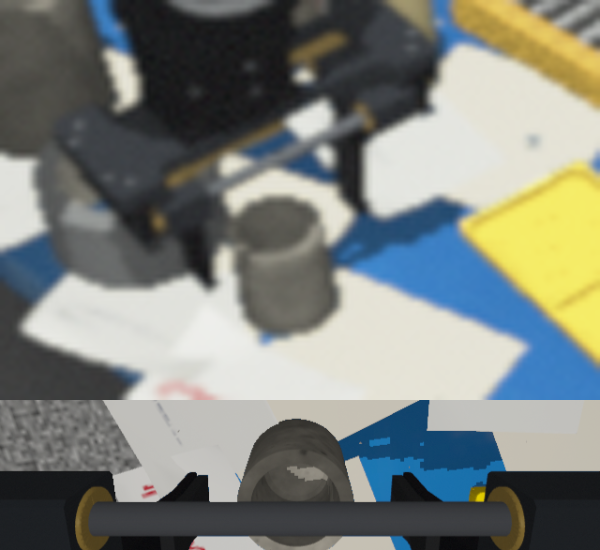

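The tips now sit around mid-height of the cup on both sides, centred. The wrist view also fits fingers that end about 30 mm short of the stated tip, so I'll treat tip height as z_read + 0.02. I'll lower 6 mm more and grip.

```bash
python3 -m pendant '[[[0,0,0.006,0,0,0,1],[0,0,0,0,0,0,0.4],[0,0,0,0,0,0,0.4],[0,0,0,0,0,0,0.4],[0,0,0,0,0,0,0.4]]]' 25
python3 -m pendant '[[[0,0,0,0,0,0,0.4],[0,0,0,0,0,0,0.4],[0,0,0,0,0,0,0.4],[0,0,-0.010,0,0,0,0.4],[0,0,-0.010,0,0,0,0.4]]]' 25
python3 -c "
from h import *
plan(.587,.267,.11,-8,10,.4)"
```

```text
time: 6.28
position: [0.4474, 0.3458, 0.0164]
tool_rot: [0.757, 0.653, -0.0, -0.0]
ft_force: [-2.8, -0.2, 0.6]
grip_width: 0.0548
grip_force: 1.1
time: 6.9
position: [0.448, 0.3458, 0.0366]
tool_rot: [0.757, 0.653, 0.0, 0.0]
ft_force: [0.1, 0.0, -2.8]
grip_width: 0.0526
grip_force: 24.9
at [0.448  0.3458 0.0366] phi -8.4 t 6.9 w 0.0526
  [-0.006,0.015,-0.007,0.0,-0.0,-0.0,0.4]
  [-0.006,0.015,-0.007,0.0,-0.0,-0.0,0.4]
  [-0.006,0.015,-0.007,0.0,-0.0,-0.0,0.4]
  [-0.006,0.015,-0.007,0.0,-0.0,-0.0,0.4]
  [-0.006,0.015,-0.007,0.0,-0.0,-0.0,0.4]
  [-0.006,0.015,-0.007,0.0,-0.0,-0.0,0.4]
  [-0.006,0.015,-0.007,0.0,-0.0,-0.0,0.4]
  [-0.006,0.015,-0.007,0.0,-0.0,-0.0,0.4]
  [-0.006,0.015,-0.007,0.0,-0.0,-0.0,0.4]
  [-0.006,0.015,-0.007,0.0,-0.0,-0.0,0.4]
```

Gripped at 52.6 mm, which matches the wrist-measured rim of 52 mm, with a 25 N grip. I'll carry it over the left yellow bay and check.

```bash
python3 -m pendant '[[[-0.006,0.011,-0.010,0,0,0,0.4],[-0.006,0.015,-0.010,0,0,0,0.4],[-0.006,0.015,-0.010,0,0,0,0.4],[-0.006,0.015,-0.010,0,0,0,0.4],[-0.006,0.015,-0.006,0,0,0,0.4]]]' 25
python3 -m pendant '[[[-0.006,0.016,0,0,0,0,0.4],[-0.006,0.016,0,0,0,0,0.4],[-0.006,0.016,0,0,0,0,0.4],[-0.006,0.016,0,0,0,0,0.4],[-0.004,0.016,0,0,0,0,0.4]]]' 25
python3 -m pendant '[[[0,0,0,0,0,0,0.4],[0,0,0,0,0,0,0.4],[0,0,0,0,0,0,0.4],[0,0,0,0,0,0,0.4],[0,0,0,0,0,0,0.4]]]' 25
python3 - <<'E'
from h import *
look("w4");o=get_obs();print(o["moment"],o["ft_force"])
im,K,R,t=cam("scene")
a=cv2.resize(im[120:230,230:350],(480,440),interpolation=2);W=np.load("w4.npz")["im"]
cv2.imwrite("pics/g.png",np.hstack([a,cv2.resize(W[120:400,140:460],(320,280)).repeat(1,0) if 0 else cv2.copyMakeBorder(W[120:400,160:480],0,160,0,0,cv2.BORDER_CONSTANT)])[:,:,::-1])
plan(.587,.267,.0875,-8,1,.4)
E
```

```text
time: 7.52
position: [0.515, 0.305, 0.0831]
tool_rot: [0.757, 0.653, 0.0, 0.0]
ft_force: [0.1, -0.4, -2.6]
grip_width: 0.0522
grip_force: 24.9
time: 8.15
position: [0.5894, 0.2657, 0.082]
tool_rot: [0.757, 0.653, -0.0, -0.0]
ft_force: [0.6, 0.4, -1.8]
grip_width: 0.053
grip_force: 24.9
time: 8.78
position: [0.5882, 0.2666, 0.0823]
tool_rot: [0.757, 0.653, -0.0, -0.0]
ft_force: [-0.2, -0.4, -2.1]
grip_width: 0.0526
grip_force: 24.9
[-0.0652099   0.01440155 -0.02677278] [ 0.71953596  0.86274035 -2.12144969]
at [0.5884 0.2665 0.0823] phi -8.4 t 8.875 w 0.0524
  [0.000,-0.001,-0.005,0.0,0.0,-0.4,0.4]
```

View pics/g.png

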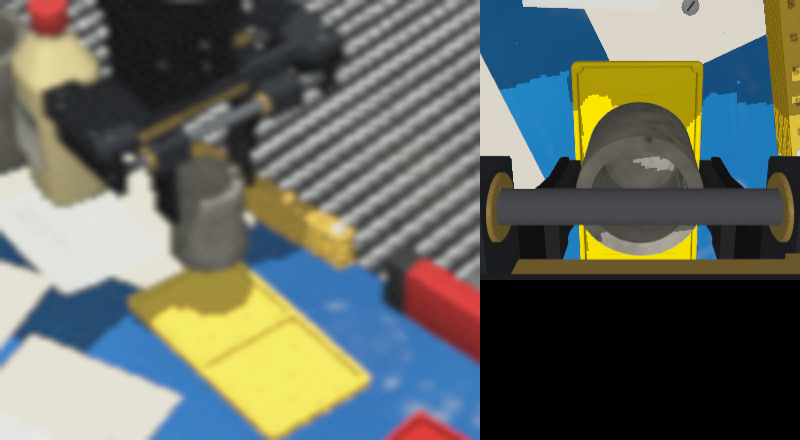

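```bash
python3 - <<'E'
from h import *
K,R,t=ld("w4")
for z in(.1266,.12,.11,.1): print(z,w([(321,316),(260,316),(382,316)],z,K,R,t).round(4).tolist())
m=np.load("w4.npz")["im"];
# yellow tray in this wrist view (left end corners) at z=.01: far edge
print(w([(413,182),(543-160+160,182)],.01,K,R,t).round(4), proj([[.587,.267,.003],[.606,.351,.01],[.5814,.2253,.01]],K,R,t).round())
E
```

```text
0.1266 [[0.5898, 0.2674, 0.1266], [0.5654, 0.271, 0.1266], [0.6142, 0.2638, 0.1266]]
0.12 [[0.5894, 0.2643, 0.12], [0.5639, 0.2681, 0.12], [0.6149, 0.2606, 0.12]]
0.11 [[0.5888, 0.2597, 0.11], [0.5615, 0.2637, 0.11], [0.616, 0.2557, 0.11]]
0.1 [[0.5881, 0.255, 0.1], [0.5592, 0.2593, 0.1], [0.617, 0.2508, 0.1]]
[[0.6572 0.3004 0.01  ]
 [0.7432 0.2878 0.01  ]] [[316. 242.]
 [326. 115.]
 [317. 301.]]
```

```bash
python3 -m pendant '[[[0,-0.001,0.012,0,0,0,0.4],[0,0,0.012,0,0,0,0.4],[0,0,0.012,0,0,0,0.4],[0,0,0.010,0,0,0,0.4],[0,0,0,0,0,0,0.4]]]' 25
python3 - <<'E'
from h import *
im,K,R,t=cam("scene");o=get_obs();print(o["position"])
a=lambda c,z:proj([[c[0]+.0285*np.cos(f),c[1]+.0285*np.sin(f),z] for f in np.linspace(0,6.283,60)],K,R,t)
b=im[130:230,230:350].copy();b=cv2.resize(b,None,fx=6,fy=6,interpolation=2)
dz=o["position"][2]-.0157
for z,col in((dz,(255,0,0)),(dz+.06,(0,255,0))):
    cv2.polylines(b,[((a((.5874,.2674),z)-[230,130]+.5)*6).astype(int)],True,col,1)
def tr(sx,sy):return [.5814+np.cos(np.radians(-8.1))*sx-np.sin(np.radians(-8.1))*sy,.2253+np.sin(np.radians(-8.1))*sx+np.cos(np.radians(-8.1))*sy,.01]
q=proj([tr(*s) for s in((.0445,.087),(-.0445,.087),(-.0445,-.087),(.0445,-.087))],K,R,t)
cv2.polylines(b,[((q-[230,130]+.5)*6).astype(int)],True,(255,0,255),1)
cv2.imwrite("pics/h.png",b[:,:,::-1])
E
```

```text
time: 9.5
position: [0.5866, 0.2662, 0.0348]
tool_rot: [0.757, 0.653, -0.001, -0.001]
ft_force: [0.3, 0.2, -2.3]
grip_width: 0.0526
grip_force: 24.9
[0.5872234  0.26638831 0.03555887]
```

View pics/h.png

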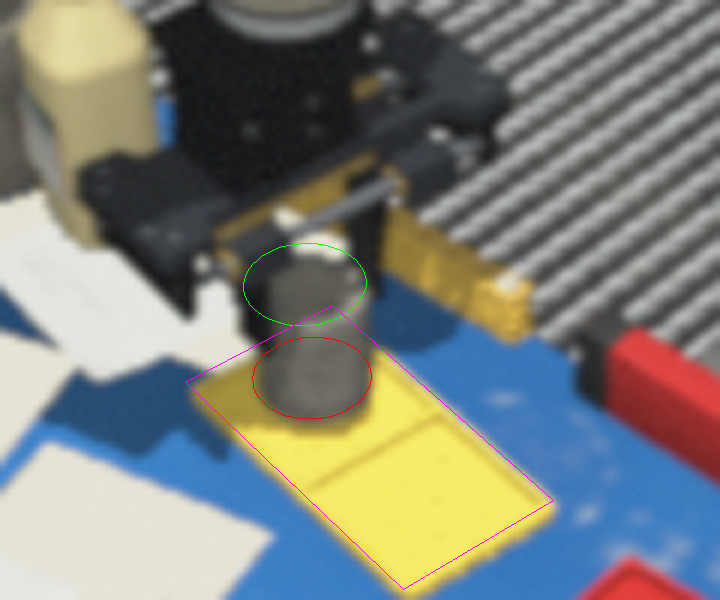

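The predicted base (red) matches the real cup within about 2 px, and it is well inside the left bay. I'll lower it to the floor while watching the force.

```bash
python3 -m pendant '[[[0,0.001,0.006,0,0,0,0.4],[0,0,0.004,0,0,0,0.4],[0,0,0.0025,0,0,0,0.4],[0,0,0,0,0,0,0.4],[0,0,0,0,0,0,0.4]]]' 25
python3 -m pendant '[[[0,0,0.001,0,0,0,0.4],[0,0,0,0,0,0,0.4],[0,0,0.001,0,0,0,0.4],[0,0,0,0,0,0,0.4],[0,0,0,0,0,0,0.4]]]' 25
```

```text
time: 10.18
position: [0.5887, 0.2664, 0.0239]
tool_rot: [0.757, 0.653, 0.0, 0.0]
ft_force: [0.0, -0.0, -3.2]
grip_width: 0.0525
grip_force: 24.9
time: 10.8
position: [0.5885, 0.2663, 0.0217]
tool_rot: [0.757, 0.653, -0.0, -0.0]
ft_force: [-0.1, 1.0, -2.3]
grip_width: 0.0523
grip_force: 24.9
```

```bash
python3 -m pendant '[[[0,0,0.001,0,0,0,0.4],[0,0,0,0,0,0,0.4],[0,0,0.001,0,0,0,0.4],[0,0,0,0,0,0,0.4],[0,0,0,0,0,0,0.4]]]' 25
python3 -m pendant '[[[0,0,0.001,0,0,0,0.4],[0,0,0,0,0,0,0.4],[0,0,0.0005,0,0,0,0.4],[0,0,0,0,0,0,0.4],[0,0,0,0,0,0,0.4]]]' 25
```

```text
time: 11.42
position: [0.5885, 0.2663, 0.0198]
tool_rot: [0.757, 0.653, 0.0, 0.0]
ft_force: [0.1, 0.8, -3.3]
grip_width: 0.0522
grip_force: 24.9
time: 12.05
position: [0.5887, 0.2664, 0.0194]
tool_rot: [0.757, 0.653, 0.0, 0.0]
ft_force: [-1.4, 0.2, 5.7]
grip_width: 0.0526
grip_force: 25.1
```

Contact felt at z=0.0194. I'll release, rise and go to the second cup.

```bash
python3 -m pendant '[[[0,0,0,0,0,0,1],[0,0,0,0,0,0,1],[0,0,0,0,0,0,1],[0,0,-0.005,0,0,0,1],[0,0,-0.015,0,0,0,1]]]' 25
python3 -m pendant '[[[0,0,-0.03,0,0,0,1],[0,0,-0.04,0,0,0,1],[0,0,-0.02,0,0,0,1],[0,0,0,0,0,0,1],[0,0,0,0,0,0,1]]]' 25
python3 -c "
from h import *
plan(.4535,-.081,.12,-8,8,1)"
```

```text
time: 12.68
position: [0.5879, 0.2662, 0.0381]
tool_rot: [0.757, 0.653, -0.001, -0.0]
ft_force: [-0.3, -0.7, 0.0]
grip_width: 0.0861
grip_force: 0.0
time: 13.3
position: [0.5879, 0.2662, 0.1279]
tool_rot: [0.757, 0.653, -0.0, -0.0]
ft_force: [-0.2, -0.4, 0.1]
grip_width: 0.0871
grip_force: 0.0
at [0.5879 0.2662 0.1279] phi -8.4 t 13.3 w 0.0871
  [-0.045,-0.010,0.001,-0.0,0.0,-0.1,1]
  [-0.045,-0.010,0.001,-0.0,0.0,-0.1,1]
  [-0.045,-0.010,0.001,-0.0,0.0,-0.1,1]
  [-0.045,-0.010,0.001,-0.0,0.0,-0.1,1]
  [-0.045,-0.010,0.001,-0.0,0.0,-0.1,1]
  [-0.045,-0.010,0.001,-0.0,0.0,-0.1,1]
  [-0.045,-0.011,0.001,-0.0,0.0,-0.1,1]
  [-0.045,-0.011,0.001,-0.0,0.0,-0.1,1]
```

```bash
python3 -m pendant '[[[-0.045,-0.010,0,0,0,0,1],[-0.045,-0.010,0,0,0,0,1],[-0.045,-0.010,0,0,0,0,1],[-0.045,-0.010,0,0,0,0,1],[-0.045,-0.010,0,0,0,0,1]]]' 25
python3 -m pendant '[[[-0.045,-0.010,0,0,0,0,1],[-0.045,-0.011,0,0,0,0,1],[-0.045,-0.011,0,0,0,0,1],[0,0,0,0,0,0,1],[0,0,0,0,0,0,1]]]' 25
python3 - <<'E'
from h import *
look("w5")
for z in(.058,.045):circ("w5",(.4532,-.081),z,.0265)
d=np.load("w5.npz");K,R,t=ld("w5");h,s,v=cv2.split(cv2.cvtColor(d["im"],cv2.COLOR_RGB2HSV))
print(proj([[.4532,-.081,.058],[.4532,-.081,0]],K,R,t).round(), v.shape)
# rim extents: dark mask (cup: v<135, paper brighter)
x0,y0=proj([[.4532,-.081,.058]],K,R,t)[0].astype(int)
m=((v<150)&(s<70)).astype(np.uint8)[y0-70:y0+60,x0-70:x0+70]
for r in range(0,130,10):
    c=np.flatnonzero(m[r]); print(r+y0-70,(c.min()+x0-70,c.max()+x0-70,len(c)) if len(c) else None)
plan(.4532,-.081,.0157,-8.4,1,1)
E
```

```text
time: 13.92
position: [0.5045, 0.0499, 0.127]
tool_rot: [0.757, 0.653, -0.001, -0.001]
ft_force: [-0.1, -0.8, 0.2]
grip_width: 0.0871
grip_force: 0.0
time: 14.55
position: [0.4543, -0.0773, 0.1276]
tool_rot: [0.757, 0.653, -0.0, -0.001]
ft_force: [0.3, -0.1, 0.7]
grip_width: 0.0867
grip_force: 0.0
circle 0.4525 -0.0842 r 0.026400002
circle 0.4515 -0.0882 r 0.02765
circle 0.4535 -0.0772 r 0.02765
[[318. 251.]
 [318. 233.]] (480, 640)
181 (np.int64(338), np.int64(339), 2)
191 (np.int64(295), np.int64(296), 2)
201 None
211 (np.int64(296), np.int64(339), 44)
221 (np.int64(288), np.int64(347), 60)
231 (np.int64(284), np.int64(350), 67)
241 (np.int64(282), np.int64(352), 71)
251 (np.int64(279), np.int64(354), 76)
261 (np.int64(279), np.int64(354), 76)
271 (np.int64(283), np.int64(350), 68)
281 (np.int64(291), np.int64(342), 51)
291 None
301 None
at [ 0.4546 -0.0769  0.1277] phi -8.4 t 14.6 w 0.0865
  [-0.004,-0.001,0.112,-0.1,-0.0,0.0,1]
```

Rim centre is about (316.5,256) px, width 76, giving (0.452,-0.083). I'll descend and grip.

```bash
python3 -m pendant '[[[-0.006,-0.001,0.010,0,0,0,1],[0,-0.001,0.028,0,0,0,1],[0,0,0.028,0,0,0,1],[0,0,0.026,0,0,0,1],[0,0,0.020,0,0,0,1]]]' 25
python3 -m pendant '[[[0,0,0,0,0,0,1],[0,0,0,0,0,0,0.4],[0,0,0,0,0,0,0.4],[0,0,0,0,0,0,0.4],[0,0,0,0,0,0,0.4]]]' 25
python3 -m pendant '[[[0,0,0,0,0,0,0.4],[0,0,0,0,0,0,0.4],[0,0,0,0,0,0,0.4],[0,0,-0.010,0,0,0,0.4],[0,0,-0.020,0,0,0,0.4]]]' 25
python3 -c "
from h import *
plan(.5754,.183,.08,-8.4,7,.4)"
```

```text
time: 15.22
position: [0.4515, -0.0825, 0.0146]
tool_rot: [0.756, 0.654, -0.0, -0.001]
ft_force: [-0.1, -0.6, 0.3]
grip_width: 0.0873
grip_force: 0.0
time: 15.85
position: [0.4522, -0.0836, 0.0167]
tool_rot: [0.757, 0.653, 0.0, 0.0]
ft_force: [0.2, -0.1, -0.5]
grip_width: 0.055
grip_force: 0.0
time: 16.48
position: [0.4511, -0.0831, 0.0461]
tool_rot: [0.757, 0.653, -0.001, -0.001]
ft_force: [0.4, 0.8, -1.0]
grip_width: 0.0525
grip_force: 25.0
at [ 0.4511 -0.0831  0.0461] phi -8.4 t 16.475 w 0.0525
  [0.040,0.012,-0.005,-0.0,-0.0,-0.0,0.4]
  [0.040,0.012,-0.005,-0.0,-0.0,-0.0,0.4]
  [0.040,0.012,-0.005,-0.0,-0.0,-0.0,0.4]
  [0.040,0.012,-0.005,-0.0,-0.0,-0.0,0.4]
  [0.040,0.012,-0.005,-0.0,-0.0,-0.0,0.4]
  [0.040,0.012,-0.005,-0.0,-0.0,-0.0,0.4]
  [0.040,0.012,-0.005,-0.0,-0.0,-0.0,0.4]
```

```bash
python3 -m pendant '[[[0.025,0.008,-0.015,0,0,0,0.4],[0.040,0.012,-0.015,0,0,0,0.4],[0.040,0.012,-0.004,0,0,0,0.4],[0.040,0.012,0,0,0,0,0.4],[0.040,0.012,0,0,0,0,0.4]]]' 25
python3 -m pendant '[[[0.040,0.012,0,0,0,0,0.4],[0.030,0.010,0,0,0,0,0.4],[0.020,0.005,0,0,0,0,0.4],[0,0,0,0,0,0,0.4],[0,0,0,0,0,0,0.4]]]' 25
python3 - <<'E'
from h import *
plan(.5754,.1832,.025,-8.4,4,.4)
im,K,R,t=cam("top")
for z in (.003,.063): print(proj([[.5885,.2664,z]],K,R,t).round(1))
# first cup's placement in the top view
p=(.5885,.2664);g=(np.arange(200)-100)*.0005;X,Y=np.meshgrid(p[0]+g,p[1]+g);q=proj(np.c_[X.ravel(),Y.ravel(),np.full(X.size,.063)],K,R,t).astype(np.float32).reshape(200,200,2)
b=cv2.remap(cv2.cvtColor(im,cv2.COLOR_RGB2HSV)[...,1],q[...,0],q[...,1],cv2.INTER_CUBIC)
M=cv2.moments((b<80).astype(np.uint8),True);print("grey blob centre",p[0]-.05+M['m10']/M['m00']*.0005,p[1]-.05+M['m01']/M['m00']*.0005,"area mm2",M['m00']/4)
E
```

```text
time: 17.1
position: [0.5345, 0.0927, 0.0805]
tool_rot: [0.757, 0.653, -0.0, -0.0]
ft_force: [0.2, 0.1, -2.7]
grip_width: 0.0526
grip_force: 25.0
time: 17.73
position: [0.5731, 0.1755, 0.0799]
tool_rot: [0.757, 0.653, -0.001, -0.0]
ft_force: [-0.7, 0.4, -3.0]
grip_width: 0.0525
grip_force: 25.0
at [0.5731 0.1755 0.0799] phi -8.4 t 17.725 w 0.0525
  [0.002,0.000,0.014,-0.0,0.0,-0.0,0.4]
  [0.002,0.000,0.014,-0.0,0.0,-0.0,0.4]
  [0.002,0.000,0.014,-0.0,0.0,-0.0,0.4]
  [0.002,0.000,0.014,-0.0,0.0,-0.0,0.4]
[[246.6 216.2]]
[[243.4 214.4]]
grey blob centre 0.5914152987524622 0.26397676734515213 area mm2 9138.0
```

```bash
python3 -m pendant '[[[0.004,0,0.014,0,0,0,0.4],[0.004,0,0.014,0,0,0,0.4],[0,0,0.014,0,0,0,0.4],[0,0,0.012,0,0,0,0.4],[0,0,0.003,0,0,0,0.4]]]' 25
python3 -m pendant '[[[0,0,0,0,0,0,0.4],[0,0,0.001,0,0,0,0.4],[0,0,0,0,0,0,0.4],[0,0,0.001,0,0,0,0.4],[0,0,0,0,0,0,0.4]]]' 25
```

```text
time: 18.4
position: [0.5745, 0.1842, 0.0218]
tool_rot: [0.757, 0.653, -0.001, -0.001]
ft_force: [-0.2, -0.4, -2.2]
grip_width: 0.0526
grip_force: 25.0
time: 19.02
position: [0.5754, 0.1844, 0.0213]
tool_rot: [0.757, 0.653, 0.0, 0.0]
ft_force: [-0.1, -0.2, -3.0]
grip_width: 0.0527
grip_force: 25.0
```

```bash
python3 -m pendant '[[[0,0,0,0,0,0,0.4],[0,0,0.0005,0,0,0,0.4],[0,0,0,0,0,0,0.4],[0,0,0,0,0,0,0.4],[0,0,0,0,0,0,0.4]]]' 25
```

```text
time: 19.65
position: [0.5754, 0.1844, 0.0207]
tool_rot: [0.757, 0.653, -0.0, -0.0]
ft_force: [0.0, -0.0, -2.3]
grip_width: 0.0527
grip_force: 25.0
```

```bash
python3 -m pendant '[[[0,0,0.0005,0,0,0,0.4],[0,0,0,0,0,0,0.4],[0,0,0.0005,0,0,0,0.4],[0,0,0,0,0,0,0.4],[0,0,0,0,0,0,0.4]]]' 25
```

```text
time: 20.27
position: [0.5755, 0.1844, 0.0198]
tool_rot: [0.757, 0.653, 0.0, 0.0]
ft_force: [-0.7, -0.2, -0.4]
grip_width: 0.0524
grip_force: 25.0
```

Contact made: the weight is taken up. Release, then go view both spacers.

```bash
python3 -m pendant '[[[0,0,0.0003,0,0,0,1],[0,0,0,0,0,0,1],[0,0,0,0,0,0,1],[0,0,-0.005,0,0,0,1],[0,0,-0.015,0,0,0,1]]]' 25
python3 -m pendant '[[[0,0,-0.03,0,0,0,1],[0,0,-0.04,0,0,0,1],[-0.030,-0.030,-0.02,0,0,0,1],[-0.040,-0.038,0,0,0,0,1],[-0.040,-0.038,0,0,0,0,1]]]' 25
python3 -m pendant '[[[-0.015,-0.012,0,0,0,0,1],[0,0,0,0,0,0,1],[0,0,0,0,0,0,1],[0,0,0,0,0,0,1],[0,0,0,0,0,0,1]]]' 25
python3 - <<'E'
from h import *
look("w6");K,R,t=ld("w6")
q=proj([[.432,.191,.03],[.438,.071,.03]],K,R,t).astype(int);print(q,get_obs()["position"])
im=np.load("w6.npz")["im"];S=40
c=[cv2.resize(im[max(0,y-S):max(0,y-S)+2*S,x-S:x+S],(400,400),interpolation=2) for x,y in q]
cv2.imwrite("pics/s.png",np.hstack(c)[:,:,::-1])
E
```

```text
time: 20.9
position: [0.5748, 0.1843, 0.0395]
tool_rot: [0.757, 0.653, -0.001, -0.0]
ft_force: [0.0, -1.1, 0.5]
grip_width: 0.0859
grip_force: 0.0
time: 21.52
position: [0.454, 0.0904, 0.131]
tool_rot: [0.757, 0.654, 0.001, 0.001]
ft_force: [0.2, -0.7, 0.6]
grip_width: 0.0871
grip_force: 0.0
time: 22.15
position: [0.441, 0.0784, 0.1294]
tool_rot: [0.757, 0.654, 0.0, 0.0]
ft_force: [0.6, 0.5, -0.2]
grip_width: 0.0869
grip_force: 0.0
[[281  81]
 [315 245]] [0.44081364 0.07838471 0.12932951]
```

View pics/s.png

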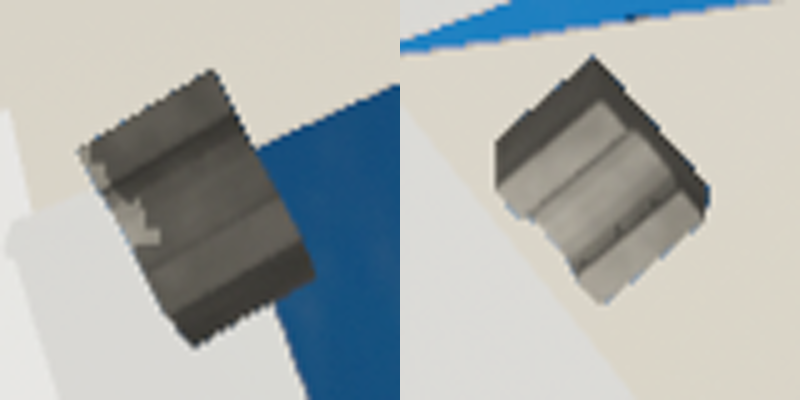

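```bash
python3 - <<'E'
from h import *
K,R,t=ld("w6")
for n,o,c in(("L",(241,41),[(80,150),(212,70),(298,238),(160,282)]),("R",(275-80,205),[(500,187),(600,103),(705,213),(605,303)])):
    p=np.array(c)/5+np.array(o)
    X=w(p,.03,K,R,t)[:,:2]
    e=np.diff(np.vstack([X,X[:1]]),axis=0)
    print(n,"ctr",X.mean(0).round(4),"sides",(np.linalg.norm(e,axis=1)*1000).round(1),"ang",np.degrees(np.arctan2(e[:,1],e[:,0])).round(0))
    # base silhouette by projection check
im,K,R,t=cam("top")
for p in((274.2,274.5),(200+705/5.9,245+158/5.9)): print("top",w(p,.03,K,R,t)[0].round(4))
E
```

```text
L ctr [0.4302 0.1933] sides [21.  24.3 20.2 20.1] ang [  20.  -70. -172.  113.]
R ctr [0.4379 0.0713] sides [20.2 23.6 21.2 24.6] ang [  32.  -55. -145.  122.]
top [0.4306 0.1901 0.03  ]
top [0.4363 0.0701 0.03  ]
```

Both spacers are clear. Groove axes are about 33° for the right one at (0.4375,0.0707) and 20° for the left at (0.4305,0.192). I'll take the right one first, gripping across its 22 mm.

```bash
python3 -m pendant '[[[-0.007,-0.004,0,0,0,-10,1],[0,0,0,0,0,-10,1],[0,0,0,0,0,-10,1],[0,0,0,0,0,-10,0.8],[0,0,0,0,0,-1.4,0.8]]]' 20
python3 -m pendant '[[[0,0,0.02,0,0,0,0.7],[0,0,0.03,0,0,0,0.7],[0,0,0.03,0,0,0,0.7],[0,0,0.03,0,0,0,0.7],[0,0,0.015,0,0,0,0.7]]]' 20
python3 - <<'E'
from h import *
plan(.4375,.0707,0,33,1,.7)
look("w7");K,R,t=ld("w7");im=np.load("w7.npz")["im"]
o=get_obs();Rt=Ro.from_quat(o["tool_rot"]).as_matrix();p=np.array(o["position"])
print("spacer px",proj([[.4375,.0707,.03]],K,R,t).round(), "ft",o["ft_force"])
E
```

```text
time: 22.88
position: [0.4354, 0.0718, 0.1293]
tool_rot: [0.478, 0.879, -0.0, -0.0]
ft_force: [0.4, 1.0, 0.0]
grip_width: 0.0743
grip_force: 0.0
time: 23.5
position: [0.4349, 0.0718, 0.003]
tool_rot: [0.478, 0.878, -0.0, -0.001]
ft_force: [0.5, -0.5, 0.9]
grip_width: 0.0609
grip_force: 0.0
at [0.4349 0.0718 0.003 ] phi 32.8 t 23.5 w 0.0609
  [-0.002,0.002,0.003,-0.1,-0.1,-0.2,0.7]
spacer px [[321. 305.]] ft [-0.31113043 -0.13707914 -0.49515066]
```

Now descend carefully toward -0.010, watching the force.

```bash
python3 -m pendant '[[[-0.002,0.002,0.004,0,0,0,0.7],[0,0,0.003,0,0,0,0.7],[0,0,0.003,0,0,0,0.7],[0,0,0,0,0,0,0.7],[0,0,0,0,0,0,0.7]]]' 20
python3 - <<'E'
from h import *
plan(.4375,.0707,-.01,33,1,.7)
look("w7");W=np.load("w7.npz")["im"][200:380,220:420]
im,K,R,t=cam("scene");x,y=proj([[.4375,.0707,.02]],K,R,t)[0].astype(int)
cv2.imwrite("pics/k.png",np.hstack([cv2.resize(im[y-30:y+24,x-30:x+30],(400,360),interpolation=2),cv2.resize(W,(400,360))])[:,:,::-1])
E
```

```text
time: 24.18
position: [0.4383, 0.0711, -0.0053]
tool_rot: [0.477, 0.879, 0.0, 0.0]
ft_force: [-0.4, 0.3, -0.4]
grip_width: 0.0611
grip_force: 0.0
at [ 0.4383  0.0711 -0.0053] phi 33.0 t 24.175 w 0.0611
  [0.000,-0.001,0.005,0.0,0.0,-0.0,0.7]
```

View pics/k.png

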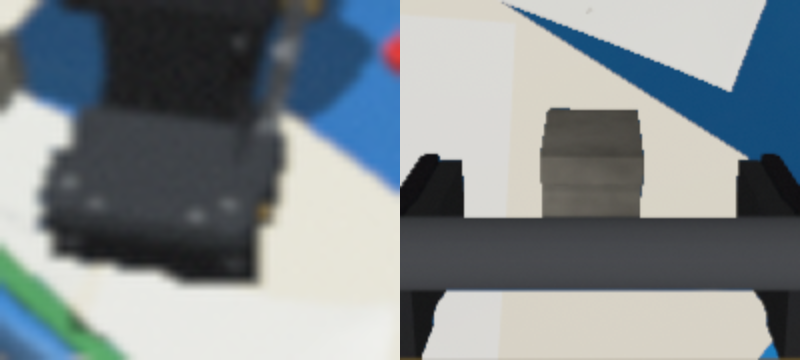

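The spacer sits squarely centred between the fingers, at about x 541–643 in the crop. I'll lower 5 mm and close.

```bash
python3 -m pendant '[[[0,-0.001,0.002,0,0,0,0.7],[0,0,0.002,0,0,0,0.7],[0,0,0.001,0,0,0,0.15],[0,0,0,0,0,0,0.15],[0,0,0,0,0,0,0.15]]]' 15
python3 -m pendant '[[[0,0,0,0,0,0,0.15],[0,0,0,0,0,0,0.15],[0,0,0,0,0,0,0.15],[0,0,0,0,0,0,0.15],[0,0,0,0,0,0,0.15]]]' 15
```

```text
time: 24.9
position: [0.4373, 0.0705, -0.0106]
tool_rot: [0.477, 0.879, -0.0, -0.0]
ft_force: [0.9, -0.4, 0.4]
grip_width: 0.0385
grip_force: 0.0
time: 25.52
position: [0.4373, 0.0705, -0.0105]
tool_rot: [0.477, 0.879, 0.0, 0.0]
ft_force: [0.9, -1.2, 1.0]
grip_width: 0.022
grip_force: 15.0
```

Gripped at exactly 22.0 mm. I'll lift and carry it to the green tray's right bay, centre (0.5831,-0.2608), with the tool at 10.6°.

```bash
python3 -m pendant '[[[0,0,-0.01,0,0,0,0.15],[0,0,-0.03,0,0,0,0.15],[0,0,-0.03,0,0,7.4,0.15],[0,0,0,0,0,7.5,0.15],[0,0,0,0,0,7.5,0.15]]]' 15
python3 -c "
from h import *
plan(.5831,-.2608,.06,10.6,8,.15)"
```

```text
time: 26.15
position: [0.4376, 0.0706, 0.0606]
tool_rot: [0.641, 0.768, 0.001, 0.001]
ft_force: [0.0, 0.4, -0.1]
grip_width: 0.0217
grip_force: 15.0
at [0.4376 0.0706 0.0606] phi 10.3 t 26.15 w 0.0217
  [-0.044,0.010,0.000,0.0,0.0,-0.0,0.15]
  [-0.044,0.010,0.000,0.0,0.0,-0.0,0.15]
  [-0.044,0.010,0.000,0.0,0.0,-0.0,0.15]
  [-0.044,0.010,0.000,0.0,0.0,-0.0,0.15]
  [-0.044,0.010,0.000,0.0,0.0,-0.0,0.15]
  [-0.044,0.010,0.000,0.0,0.0,-0.0,0.15]
  [-0.044,0.010,0.000,0.0,0.0,-0.0,0.15]
  [-0.044,0.010,0.000,0.0,0.0,-0.0,0.15]
```

```bash
python3 -m pendant '[[[-0.025,0.006,0,0,0,0,0.15],[-0.044,0.010,0,0,0,0,0.15],[-0.044,0.010,0,0,0,0,0.15],[-0.044,0.010,0,0,0,0,0.15],[-0.044,0.010,0,0,0,0,0.15]]]' 15
python3 -m pendant '[[[-0.044,0.010,0,0,0,0,0.15],[-0.044,0.010,0,0,0,0,0.15],[-0.044,0.010,0,0,0,0,0.15],[-0.019,0.004,0,0,0,0,0.15],[0,0,0,0,0,0,0.15]]]' 15
python3 - <<'E'
from h import *
plan(.5831,-.2608,.005,10.6,4,.15)
look("w8");im=np.load("w8.npz")["im"];K,R,t=ld("w8")
h,s,v=cv2.split(cv2.cvtColor(im,cv2.COLOR_RGB2HSV));m=(h>45)&(h<90)&(s>120)&(v>50)
q=np.argwhere(m)[:,::-1];print("green px x",q[:,0].min(),q[:,0].max(),"y",q[:,1].min(),q[:,1].max(),m.sum())
C=lambda sx,sy:[.5776+np.cos(.185)*sx-np.sin(.185)*sy,-.2313+np.sin(.185)*sx+np.cos(.185)*sy,.01]
print("predicted far corners",proj([C(.032,.062),C(-.032,.062)],K,R,t).round())
n,l,st,_=cv2.connectedComponentsWithStats(m.astype(np.uint8));i=1+np.argmax(st[1:,4]);top=np.argwhere(l==i);print("far edge row",top[:,0].min(),[ (r,top[top[:,0]==r,1].min(),top[top[:,0]==r,1].max()) for r in range(top[:,0].min()+3,top[:,0].min()+60,15)])
E
```

```text
time: 26.78
position: [0.5197, -0.1199, 0.0601]
tool_rot: [0.639, 0.769, 0.0, 0.0]
ft_force: [0.5, 0.7, 0.1]
grip_width: 0.0217
grip_force: 15.0
time: 27.4
position: [0.5809, -0.2623, 0.0599]
tool_rot: [0.64, 0.769, 0.0, 0.001]
ft_force: [-0.5, -0.1, -0.4]
grip_width: 0.0221
grip_force: 15.0
at [ 0.5809 -0.2623  0.0599] phi 10.5 t 27.4 w 0.0221
  [0.000,0.001,0.014,0.0,0.0,-0.0,0.15]
  [0.000,0.001,0.014,0.0,0.0,-0.0,0.15]
  [0.000,0.001,0.014,0.0,0.0,-0.0,0.15]
  [0.000,0.001,0.014,0.0,0.0,-0.0,0.15]
green px x 265 373 y 102 288 17277
predicted far corners [[377.  99.]
 [266.  99.]]
far edge row 102 [(105, np.int64(267), np.int64(373)), (120, np.int64(266), np.int64(373)), (135, np.int64(266), np.int64(373)), (150, np.int64(267), np.int64(372))]
```

Tray prediction matches the wrist view within about 2 mm. Lowering.

```bash
python3 -m pendant '[[[0,0.001,0.016,0,0,0,0.15],[0,0,0.018,0,0,0,0.15],[0,0,0.018,0,0,0,0.15],[0,0,0.010,0,0,0,0.15],[0,0,0.003,0,0,0,0.15]]]' 15
python3 -m pendant '[[[0,0,0.001,0,0,0,0.15],[0,0,0,0,0,0,0.15],[0,0,0,0,0,0,0.15],[0,0,0,0,0,0,0.15],[0,0,0,0,0,0,0.15]]]' 15
```

```text
time: 28.08
position: [0.581, -0.2601, -0.0069]
tool_rot: [0.639, 0.769, -0.0, -0.001]
ft_force: [-0.5, -0.2, -0.9]
grip_width: 0.0218
grip_force: 15.0
time: 28.7
position: [0.5817, -0.2607, -0.0063]
tool_rot: [0.639, 0.769, 0.0, 0.0]
ft_force: [0.0, -0.7, 0.5]
grip_width: 0.0217
grip_force: 15.0
```

```bash
python3 -m pendant '[[[0,0,0.0007,0,0,0,0.15],[0,0,0,0,0,0,0.15],[0,0,0.0005,0,0,0,0.15],[0,0,0,0,0,0,0.15],[0,0,0,0,0,0,0.15]]]' 15
```

```text
time: 29.32
position: [0.5816, -0.2606, -0.0074]
tool_rot: [0.639, 0.769, -0.0, -0.0]
ft_force: [-0.8, 1.3, 3.5]
grip_width: 0.0219
grip_force: 15.0
```

Contact (3.5 N). I'll release narrowly, rise, and go to the left spacer.

```bash
python3 -m pendant '[[[0,0,0,0,0,0,0.30],[0,0,0,0,0,0,0.32],[0,0,0,0,0,0,0.32],[0,0,-0.004,0,0,0,0.32],[0,0,-0.012,0,0,0,0.32]]]' 15
python3 -m pendant '[[[0,0,-0.03,0,0,0,0.7],[0,0,-0.04,0,0,0,0.7],[0,0,-0.01,0,0,0,0.7],[0,0,0,0,0,0,0.7],[0,0,0,0,0,0,0.7]]]' 15
python3 -c "
from h import *
plan(.4305,.192,.09,20,10,.7)"
```

```text
time: 29.95
position: [0.5811, -0.2603, 0.0082]
tool_rot: [0.639, 0.769, -0.0, -0.001]
ft_force: [0.7, -0.7, -0.2]
grip_width: 0.0276
grip_force: 0.0
time: 30.58
position: [0.5806, -0.2599, 0.087]
tool_rot: [0.639, 0.769, -0.0, -0.001]
ft_force: [-0.5, 0.0, -0.4]
grip_width: 0.0597
grip_force: 0.0
at [ 0.5806 -0.2599  0.087 ] phi 10.6 t 30.575 w 0.0597
  [0.047,-0.006,-0.000,-0.0,-0.0,-0.9,0.7]
  [0.047,-0.006,-0.000,-0.0,-0.0,-0.9,0.7]
  [0.047,-0.005,-0.000,-0.0,-0.0,-0.9,0.7]
  [0.047,-0.004,-0.000,-0.0,-0.0,-0.9,0.7]
  [0.048,-0.003,-0.000,-0.0,-0.0,-0.9,0.7]
  [0.048,-0.003,-0.000,-0.0,-0.0,-0.9,0.7]
  [0.048,-0.002,-0.000,-0.0,-0.0,-0.9,0.7]
  [0.048,-0.001,-0.000,-0.0,-0.0,-0.9,0.7]
  [0.048,-0.000,-0.000,-0.0,-0.0,-0.9,0.7]
  [0.048,0.001,-0.000,-0.0,-0.0,-0.9,0.7]
```

```bash
python3 -m pendant '[[[0.047,-0.006,0,0,0,-0.9,0.7],[0.047,-0.006,0,0,0,-0.9,0.7],[0.047,-0.005,0,0,0,-0.9,0.7],[0.047,-0.004,0,0,0,-0.9,0.7],[0.048,-0.003,0,0,0,-0.9,0.7]]]' 15
python3 -m pendant '[[[0.048,-0.003,0,0,0,-0.9,0.7],[0.048,-0.002,0,0,0,-0.9,0.7],[0.048,-0.001,0,0,0,-0.9,0.7],[0.048,0,0,0,0,-0.9,0.7],[0.048,0.001,0,0,0,-0.9,0.7]]]' 15
python3 -m pendant '[[[0,0,0.02,0,0,0,0.7],[0,0,0.02,0,0,0,0.7],[0,0,0,0,0,0,0.7],[0,0,0,0,0,0,0.7],[0,0,0,0,0,0,0.7]]]' 15
python3 - <<'E'
from h import *
plan(.4305,.192,.0,20,1,.7)
look("w9");im=np.load("w9.npz")["im"];K,R,t=ld("w9")
print("pred",proj([[.4305,.192,.03],[.4305,.192,0]],K,R,t).round())
x,y=proj([[.4305,.192,.03]],K,R,t)[0].astype(int)
h,s,v=cv2.split(cv2.cvtColor(im,cv2.COLOR_RGB2HSV));m=((v<140)&(s<60))[:305,x-70:x+70]
for r in range(y-60,305,6):
    c=np.flatnonzero(m[r]);print(r,(c.min()+x-70,c.max()+x-70,len(c)) if len(c) else None)
E
```

```text
time: 31.2
position: [0.506, -0.0337, 0.0869]
tool_rot: [0.608, 0.794, -0.0, -0.001]
ft_force: [0.3, -0.1, -0.4]
grip_width: 0.0611
grip_force: 0.0
time: 31.82
position: [0.4315, 0.1943, 0.0871]
tool_rot: [0.576, 0.817, -0.001, -0.001]
ft_force: [0.8, -0.6, 0.2]
grip_width: 0.0609
grip_force: 0.0
time: 32.45
position: [0.4335, 0.193, 0.0487]
tool_rot: [0.577, 0.817, 0.0, 0.0]
ft_force: [-0.9, 0.2, -0.3]
grip_width: 0.0606
grip_force: 0.0
at [0.4335 0.193  0.0487] phi 19.6 t 32.45 w 0.0606
  [0.000,-0.003,0.049,0.1,0.0,-0.4,0.7]
pred [[312. 268.]
 [313. 254.]]
208 None
214 None
220 None
226 None
232 (np.int64(295), np.int64(329), 35)
238 (np.int64(293), np.int64(329), 37)
244 (np.int64(292), np.int64(330), 39)
250 (np.int64(292), np.int64(330), 39)
256 (np.int64(293), np.int64(330), 38)
262 (np.int64(293), np.int64(330), 38)
268 (np.int64(293), np.int64(330), 38)
274 (np.int64(293), np.int64(330), 38)
280 (np.int64(293), np.int64(330), 38)
286 (np.int64(242), np.int64(330), 47)
292 (np.int64(242), np.int64(250), 9)
298 (np.int64(242), np.int64(251), 10)
304 (np.int64(242), np.int64(251), 10)
```

The spacer's edges stand straight in the view (columns 293–330), so it is aligned and as predicted. I'll descend and grip.

```bash
python3 -m pendant '[[[0,-0.003,0.015,0,0,0,0.7],[0,0,0.018,0,0,0,0.7],[0,0,0.014,0,0,0,0.7],[0,0,0.008,0,0,0,0.7],[0,0,0.004,0,0,0,0.7]]]' 15
python3 -m pendant '[[[0,0,0,0,0,0,0.7],[0,0,0,0,0,0,0.15],[0,0,0,0,0,0,0.15],[0,0,0,0,0,0,0.15],[0,0,0,0,0,0,0.15]]]' 15
python3 -m pendant '[[[0,0,0,0,0,0,0.15],[0,0,0,0,0,0,0.15],[0,0,0,0,0,0,0.15],[0,0,0,0,0,0,0.15],[0,0,0,0,0,0,0.15]]]' 15
```

```text
time: 33.12
position: [0.4302, 0.1921, -0.011]
tool_rot: [0.577, 0.817, -0.0, -0.0]
ft_force: [0.0, -0.0, 0.5]
grip_width: 0.0607
grip_force: 0.0
time: 33.75
position: [0.4302, 0.1921, -0.0106]
tool_rot: [0.577, 0.817, 0.0, 0.0]
ft_force: [-0.8, -0.1, -0.1]
grip_width: 0.0288
grip_force: 0.0
time: 34.38
position: [0.4301, 0.1921, -0.0107]
tool_rot: [0.577, 0.817, 0.0, 0.0]
ft_force: [0.3, -0.6, 1.9]
grip_width: 0.0219
grip_force: 15.0
```

```bash
python3 -m pendant '[[[0,0,-0.01,0,0,0,0.15],[0,0,-0.03,0,0,0,0.15],[0,0,-0.03,0,0,5,0.15],[0,0,0,0,0,4,0.15],[0,0,0,0,0,0,0.15]]]' 15
python3 -c "
from h import *
plan(.5728,-.2018,.06,10.6,10,.15)"
```

```text
time: 35.0
position: [0.4303, 0.1922, 0.0601]
tool_rot: [0.639, 0.77, 0.0, 0.0]
ft_force: [0.6, -0.5, -0.8]
grip_width: 0.0215
grip_force: 15.0
at [0.4303 0.1922 0.0601] phi 10.6 t 35.0 w 0.0215
  [-0.041,0.007,0.000,0.0,0.0,0.0,0.15]
  [-0.041,0.007,0.000,0.0,0.0,0.0,0.15]
  [-0.041,0.007,0.000,0.0,0.0,0.0,0.15]
  [-0.041,0.007,0.000,0.0,0.0,0.0,0.15]
  [-0.041,0.007,0.000,0.0,0.0,0.0,0.15]
  [-0.041,0.007,0.000,0.0,0.0,0.0,0.15]
  [-0.041,0.007,0.000,0.0,0.0,0.0,0.15]
  [-0.041,0.007,0.000,0.0,0.0,0.0,0.15]
  [-0.041,0.007,0.000,0.0,0.0,0.0,0.15]
  [-0.041,0.007,0.000,0.0,0.0,0.0,0.15]
```

```bash
python3 -m pendant '[[[-0.025,0,0,0,0,0,0.15],[-0.042,0.004,0,0,0,0,0.15],[-0.042,0.008,0,0,0,0,0.15],[-0.042,0.009,0,0,0,0,0.15],[-0.042,0.009,0,0,0,0,0.15]]]' 15
python3 -m pendant '[[[-0.042,0.009,0,0,0,0,0.15],[-0.042,0.009,0,0,0,0,0.15],[-0.042,0.009,0,0,0,0,0.15],[-0.042,0.009,0,0,0,0,0.15],[-0.042,0.007,0,0,0,0,0.15]]]' 15
python3 -m pendant '[[[-0.009,0,0.016,0,0,0,0.15],[0,0,0.016,0,0,0,0.15],[0,0,0.010,0,0,0,0.15],[0,0,0,0,0,0,0.15],[0,0,0,0,0,0,0.15]]]' 15
python3 -c "
from h import *
plan(.5728,-.2018,-.006,10.6,1,.15)"
```

```text
time: 35.62
position: [0.495, 0.0066, 0.0589]
tool_rot: [0.638, 0.77, -0.0, -0.001]
ft_force: [-0.2, -0.8, -0.1]
grip_width: 0.0219
grip_force: 15.0
time: 36.25
position: [0.5758, -0.1917, 0.0587]
tool_rot: [0.638, 0.77, -0.0, -0.001]
ft_force: [0.3, 0.5, -0.1]
grip_width: 0.0217
grip_force: 15.0
time: 36.88
position: [0.5776, -0.1986, 0.0174]
tool_rot: [0.638, 0.77, 0.0, -0.0]
ft_force: [1.2, -0.5, -0.2]
grip_width: 0.0217
grip_force: 15.0
at [ 0.5776 -0.1986  0.0174] phi 10.7 t 36.875 w 0.0217
  [-0.002,-0.005,0.023,-0.0,-0.0,0.1,0.15]
```

```bash
python3 -m pendant '[[[-0.002,-0.005,0,0,0,0,0.15],[0,0,0.012,0,0,0,0.15],[0,0,0.008,0,0,0,0.15],[0,0,0.003,0,0,0,0.15],[0,0,0,0,0,0,0.15]]]' 15
python3 -m pendant '[[[0,0,0.001,0,0,0,0.15],[0,0,0,0,0,0,0.15],[0,0,0,0,0,0,0.15],[0,0,0,0,0,0,0.15],[0,0,0,0,0,0,0.15]]]' 15
```

```text
time: 37.5
position: [0.5728, -0.2022, -0.0063]
tool_rot: [0.639, 0.769, -0.0, -0.0]
ft_force: [0.2, -0.3, 0.3]
grip_width: 0.0221
grip_force: 15.0
time: 38.12
position: [0.5731, -0.2024, -0.0067]
tool_rot: [0.639, 0.769, -0.0, 0.0]
ft_force: [-0.7, -0.3, 0.9]
grip_width: 0.0219
grip_force: 15.0
```

```bash
python3 -m pendant '[[[0,0,0.0006,0,0,0,0.15],[0,0,0,0,0,0,0.15],[0,0,0.0004,0,0,0,0.15],[0,0,0,0,0,0,0.15],[0,0,0,0,0,0,0.15]]]' 15
```

```text
time: 38.75
position: [0.5731, -0.2024, -0.0076]
tool_rot: [0.639, 0.769, 0.0, 0.0]
ft_force: [0.1, -0.3, 2.7]
grip_width: 0.0218
grip_force: 15.0
```

Contact. I'll release and rise, then measure the bob with the arm clear of it.

```bash
python3 -m pendant '[[[0,0,0,0,0,0,0.30],[0,0,0,0,0,0,0.32],[0,0,0,0,0,0,0.32],[0,0,-0.004,0,0,0,0.32],[0,0,-0.012,0,0,0,0.32]]]' 15
python3 -m pendant '[[[0,0,-0.03,0,0,0,0.7],[0,0,-0.04,0,0,0,0.7],[0,-0.040,-0.025,0,0,0,0.7],[0,-0.050,0,0,0,0,0.7],[0,-0.030,0,0,0,0,0.7]]]' 15
python3 -m pendant '[[[0,0,0,0,0,0,0.7],[0,0,0,0,0,0,0.7],[0,0,0,0,0,0,0.7],[0,0,0,0,0,0,0.7],[0,0,0,0,0,0,0.7]]]' 15
python3 - <<'E'
from h import *
im,K,R,t=cam("top")
for p in((293,406),(513,385)): print("top",w((355+p[0]/5.9,245+(p[1]-295)/5.9),.016,K,R,t)[0].round(4))
look("wA");im=np.load("wA.npz")["im"];K,R,t=ld("wA");print(get_obs()["position"],proj([[.459,-.206,.015]],K,R,t).round())
h,s,v=cv2.split(cv2.cvtColor(im,cv2.COLOR_RGB2HSV));m=((h>15)&(h<35)&(s>60)&(v>90));m[305:]=0
n,l,st,ce=cv2.connectedComponentsWithStats(m.astype(np.uint8));print([(st[i].tolist(),ce[i].round()) for i in range(1,n) if st[i,4]>300])
i=1+np.argmax(st[1:,4]);q=np.argwhere(l==i)[:,::-1];X=w(q,.015,K,R,t)[:,:2]
print(cv2.minAreaRect((X*1000).astype(np.float32)))
E
```

```text
time: 39.38
position: [0.5725, -0.2021, 0.0082]
tool_rot: [0.639, 0.769, -0.0, -0.001]
ft_force: [-0.7, -0.6, 0.2]
grip_width: 0.0279
grip_force: 0.0
time: 40.0
position: [0.4532, -0.2243, 0.1046]
tool_rot: [0.639, 0.769, -0.0, 0.0]
ft_force: [0.4, -0.7, -0.3]
grip_width: 0.0598
grip_force: 0.0
time: 40.62
position: [0.4555, -0.2242, 0.1031]
tool_rot: [0.639, 0.77, 0.0, -0.0]
ft_force: [-0.4, -0.2, -0.5]
grip_width: 0.0608
grip_force: 0.0
top [ 0.4545 -0.1567  0.016 ]
top [ 0.4628 -0.2559  0.016 ]
[ 0.45526511 -0.2242436   0.10312681] [[328. 216.]]
[([304, 146, 45, 137, 3823], array([328., 211.]))]
((458.93505859375, -206.70008850097656), (29.300426483154297, 99.95992279052734), 6.176448345184326)
```

The bob measures 29.3 × 100 mm at (0.4589,-0.2067) with its x axis at 6.2°, and the overview agrees. I'll descend around it and touch the bench lightly to calibrate the fingertip height.

```bash
python3 -m pendant '[[[0.0165,0.0065,0,0,0,4.3,0.7],[0,0,0.03,0,0,0,0.7],[0,0,0.03,0,0,0,0.7],[0,0,0.03,0,0,0,0.7],[0,0,0.012,0,0,0,0.7]]]' 30
python3 -m pendant '[[[0,0,0.006,0,0,0,0.7],[0,0,0.004,0,0,0,0.7],[0,0,0.003,0,0,0,0.7],[0,0,0,0,0,0,0.7],[0,0,0,0,0,0,0.7]]]' 30
python3 -c "
from h import *
plan(.4589,-.2067,-.0095,6.2,1,.7)"
```

```text
time: 41.35
position: [0.4577, -0.2064, -0.0002]
tool_rot: [0.667, 0.745, -0.0, -0.001]
ft_force: [-1.2, 0.0, 0.6]
grip_width: 0.0609
grip_force: 0.0
time: 41.98
position: [0.4586, -0.2071, -0.0114]
tool_rot: [0.667, 0.745, 0.0, 0.0]
ft_force: [0.1, 0.2, 0.2]
grip_width: 0.061
grip_force: 0.0
at [ 0.4586 -0.2071 -0.0114] phi 6.3 t 41.975 w 0.061
  [0.000,0.000,-0.002,0.0,0.0,0.1,0.7]
```

```bash
python3 -m pendant '[[[0,0,0.003,0,0,0,0.7],[0,0,0,0,0,0,0.7],[0,0,0.001,0,0,0,0.7],[0,0,0,0,0,0,0.7],[0,0,0,0,0,0,0.7]]]' 30
python3 -m pendant '[[[0,0,0.001,0,0,0,0.7],[0,0,0,0,0,0,0.7],[0,0,0.001,0,0,0,0.7],[0,0,0,0,0,0,0.7],[0,0,0,0,0,0,0.7]]]' 30
```

```text
time: 42.6
position: [0.4584, -0.207, -0.0158]
tool_rot: [0.667, 0.745, -0.0, -0.0]
ft_force: [0.3, -0.8, -0.3]
grip_width: 0.0609
grip_force: 0.0
time: 43.22
position: [0.4584, -0.207, -0.0178]
tool_rot: [0.667, 0.745, -0.0, -0.0]
ft_force: [0.2, -0.3, -0.3]
grip_width: 0.0608
grip_force: 0.0
```

```bash
python3 -m pendant '[[[0,0,0.001,0,0,0,0.7],[0,0,0,0,0,0,0.7],[0,0,0.001,0,0,0,0.7],[0,0,0,0,0,0,0.7],[0,0,0,0,0,0,0.7]]]' 30

```

```text
time: 43.85
position: [0.4584, -0.207, -0.0198]
tool_rot: [0.667, 0.745, 0.0, -0.0]
ft_force: [0.4, 0.4, -1.1]
grip_width: 0.0611
grip_force: 0.0
```

```bash
python3 -m pendant '[[[0,0,0.001,0,0,0,0.7],[0,0,0,0,0,0,0.7],[0,0,0.001,0,0,0,0.7],[0,0,0,0,0,0,0.7],[0,0,0,0,0,0,0.7]]]' 30
```

```text
time: 44.48
position: [0.4585, -0.207, -0.0217]
tool_rot: [0.667, 0.745, 0.0, 0.0]
ft_force: [0.2, 0.5, -0.7]
grip_width: 0.0608
grip_force: 0.0
```

```bash
python3 -m pendant '[[[0,0,0.001,0,0,0,0.7],[0,0,0,0,0,0,0.7],[0,0,0,0,0,0,0.7],[0,0,0,0,0,0,0.7],[0,0,0,0,0,0,0.7]]]' 30
```

```text
time: 45.1
position: [0.4585, -0.207, -0.0227]
tool_rot: [0.667, 0.745, 0.0, 0.0]
ft_force: [-0.8, 0.7, 1.3]
grip_width: 0.0605
grip_force: 0.0
```

The first hint of contact comes at -0.0227, so tip height = reading + 0.0225. I'll grip at reading -0.013, which puts the tip at 9.5 mm and then 12.5 mm in the tray, clear of the rim.

```bash
python3 -m pendant '[[[0,0,-0.005,0,0,0,0.7],[0,0,-0.0047,0,0,0,0.7],[0,0,0,0,0,0,0.2],[0,0,0,0,0,0,0.2],[0,0,0,0,0,0,0.2]]]' 35
python3 -m pendant '[[[0,0,0,0,0,0,0.2],[0,0,0,0,0,0,0.2],[0,0,0,0,0,0,0.2],[0,0,0,0,0,0,0.2],[0,0,0,0,0,0,0.2]]]' 35
python3 - <<'E'
from h import *
print(get_obs()["position"])
# red tray from top: looser mask; print rim rect
im,K,R,t=cam("top");h,s,v=cv2.split(cv2.cvtColor(im,cv2.COLOR_RGB2HSV))
box=np.zeros(h.shape,bool);box[195:240,300:375]=1
for S,V in((120,60),(90,50),(70,40)): print(rect(box&((h<12)|(h>168))&(s>S)&(v>V),.01,K,R,t))
E
```

```text
time: 45.72
position: [0.4584, -0.2069, -0.0131]
tool_rot: [0.667, 0.745, -0.0, -0.0]
ft_force: [0.2, 0.1, 0.0]
grip_width: 0.0387
grip_force: 0.0
time: 46.35
position: [0.4582, -0.2069, -0.0131]
tool_rot: [0.667, 0.745, -0.0, -0.0]
ft_force: [-0.7, -0.6, -1.7]
grip_width: 0.0295
grip_force: 35.0
[ 0.45815887 -0.206858   -0.01314503]
(array([584.6,  20.3]), array([ 63.6, 132.9]), 2.8)
(array([584.5,  20.4]), array([ 63.9, 133.1]), 2.9)
(array([584.5,  20.4]), array([ 63.9, 133.1]), 2.9)
```

Bob gripped at 29.5 mm with 35 N. The red tray, with the hue mask fixed, measures 63.9 × 133.1 mm at (0.5845,0.0204), 2.9°. Lift and carry.

```bash
python3 -m pendant '[[[0,0,-0.005,0,0,0,0.2],[0,0,-0.015,0,0,0,0.2],[0,0,-0.025,0,0,1.7,0.2],[0,0,-0.020,0,0,1.7,0.2],[0,0,0,0,0,0,0.2]]]' 35
python3 -c "
from h import *
plan(.5845,.0204,.052,2.9,7,.2)"
```

```text
time: 47.02
position: [0.4598, -0.2078, 0.054]
tool_rot: [0.689, 0.725, 0.0, 0.002]
ft_force: [-0.2, 0.7, -3.9]
grip_width: 0.0297
grip_force: 35.0
at [ 0.4598 -0.2078  0.054 ] phi 2.9 t 47.025 w 0.0297
  [0.032,0.019,0.000,0.0,0.0,0.0,0.2]
  [0.032,0.019,0.000,0.0,0.0,0.0,0.2]
  [0.032,0.019,0.000,0.0,0.0,0.0,0.2]
  [0.032,0.019,0.000,0.0,0.0,0.0,0.2]
  [0.032,0.019,0.000,0.0,0.0,0.0,0.2]
  [0.032,0.019,0.000,0.0,0.0,0.0,0.2]
  [0.032,0.019,0.000,0.0,0.0,0.0,0.2]
```

```bash
python3 -m pendant '[[[0.020,0.012,0,0,0,0,0.2],[0.032,0.019,0,0,0,0,0.2],[0.032,0.019,0,0,0,0,0.2],[0.032,0.019,0,0,0,0,0.2],[0.032,0.019,0,0,0,0,0.2]]]' 35
python3 -m pendant '[[[0.032,0.019,0,0,0,0,0.2],[0.032,0.019,0,0,0,0,0.2],[0.012,0.007,0,0,0,0,0.2],[0,0,0,0,0,0,0.2],[0,0,0,0,0,0,0.2]]]' 35
python3 - <<'E'
from h import *
plan(.5845,.0204,-.005,2.9,4,.2)
look("wB");im=np.load("wB.npz")["im"];K,R,t=ld("wB")
h,s,v=cv2.split(cv2.cvtColor(im,cv2.COLOR_RGB2HSV));m=((h<8)|(h>172))&(s>120)&(v>50);m[290:]=0
n,l,st,ce=cv2.connectedComponentsWithStats(m.astype(np.uint8));i=1+np.argmax(st[1:,4]);print("red comp",st[i])
a=np.radians(2.9);C=lambda sx,sy:[.5845+np.cos(a)*sx-np.sin(a)*sy,.0204+np.sin(a)*sx+np.cos(a)*sy,.01]
print("pred far corners",proj([C(-.032,.067),C(.032,.067)],K,R,t).round())
m=((h>15)&(h<35)&(s>60)&(v>90));m[295:]=0
n,l,st,ce=cv2.connectedComponentsWithStats(m.astype(np.uint8));i=1+np.argmax(st[1:,4]);q=np.argwhere(l==i)[:,::-1];X=w(q,.082,K,R,t)[:,:2];print("bob",st[i],cv2.minAreaRect((X*1000).astype(np.float32)))
E
```

```text
time: 47.65
position: [0.5387, -0.0534, 0.0512]
tool_rot: [0.689, 0.725, -0.0, -0.001]
ft_force: [0.2, 0.0, -4.5]
grip_width: 0.0294
grip_force: 35.0
time: 48.28
position: [0.5789, 0.0225, 0.0515]
tool_rot: [0.689, 0.724, -0.001, -0.001]
ft_force: [-0.5, -1.1, -3.8]
grip_width: 0.0296
grip_force: 35.0
at [0.5789 0.0225 0.0515] phi 2.9 t 48.275 w 0.0296
  [-0.001,0.001,0.014,-0.0,0.0,-0.0,0.2]
  [-0.001,0.001,0.014,-0.0,0.0,-0.0,0.2]
  [-0.001,0.001,0.014,-0.0,0.0,-0.0,0.2]
  [-0.001,0.001,0.014,-0.0,0.0,-0.0,0.2]
red comp [  475     0   134   276 22316]
pred far corners [[272. 150.]
 [383. 150.]]
bob [ 231    0  175   72 8221] ((573.6800537109375, 129.3295440673828), (63.728515625, 23.86130142211914), 2.8786463737487793)
```

```bash
python3 - <<'E'
from h import *
im=np.load("wB.npz")["im"];K,R,t=ld("wB")
h,s,v=cv2.split(cv2.cvtColor(im,cv2.COLOR_RGB2HSV))
m=((h<8)|(h>172))&(s>120)&(v>50);m[290:]=0;m[:,440:]=0;m[:100]=0;q=np.argwhere(m);print("red rows",q[:,0].min(),q[:,0].max(),"cols",q[:,1].min(),q[:,1].max())
m=((h>15)&(h<35)&(s>60)&(v>90));m[290:]=0;m[:120]=0;m[:,:240]=0;m[:,400:]=0
q=np.argwhere(m);print("bob rows",q[:,0].min(),"cols",[(r,q[q[:,0]==r,1].min(),q[q[:,0]==r,1].max()) for r in range(q[:,0].min()+4,285,15) if (q[:,0]==r).any()])
E
```

```text
red rows 153 289 cols 273 381
bob rows 189 cols [(193, np.int64(309), np.int64(329)), (208, np.int64(305), np.int64(334)), (223, np.int64(300), np.int64(338)), (238, np.int64(296), np.int64(343)), (253, np.int64(292), np.int64(347)), (268, np.int64(287), np.int64(351)), (283, np.int64(287), np.int64(352))]
```

```bash
python3 -m pendant '[[[-0.002,0.0055,0.010,0,0,0,0.2],[0,0,0.016,0,0,0,0.2],[0,0,0.016,0,0,0,0.2],[0,0,0.012,0,0,0,0.2],[0,0,0.004,0,0,0,0.2]]]' 35
python3 -m pendant '[[[0,0,0,0,0,0,0.2],[0,0,0,0,0,0,0.2],[0,0,0,0,0,0,0.2],[0,0,0,0,0,0,0.2],[0,0,0,0,0,0,0.2]]]' 35
```

```text
time: 48.95
position: [0.5846, 0.0219, -0.0076]
tool_rot: [0.689, 0.725, -0.001, -0.001]
ft_force: [0.4, 0.4, -4.0]
grip_width: 0.0298
grip_force: 35.0
time: 49.58
position: [0.5857, 0.0217, -0.0058]
tool_rot: [0.689, 0.725, 0.0, 0.0]
ft_force: [-0.5, -0.6, -3.2]
grip_width: 0.0294
grip_force: 35.0
```

```bash
python3 -m pendant '[[[0,-0.001,0.001,0,0,0,0.2],[0,0,0.001,0,0,0,0.2],[0,0,0.001,0,0,0,0.2],[0,0,0,0,0,0,0.2],[0,0,0,0,0,0,0.2]]]' 35
```

```text
time: 50.2
position: [0.5846, 0.0216, -0.0091]
tool_rot: [0.689, 0.725, -0.0, -0.0]
ft_force: [-0.4, 0.9, -4.6]
grip_width: 0.0296
grip_force: 35.0
```

```bash
python3 -m pendant '[[[0,0,0.0005,0,0,0,0.2],[0,0,0,0,0,0,0.2],[0,0,0.0005,0,0,0,0.2],[0,0,0,0,0,0,0.2],[0,0,0,0,0,0,0.2]]]' 35
```

```text
time: 50.82
position: [0.5846, 0.0216, -0.01]
tool_rot: [0.689, 0.725, 0.0, 0.0]
ft_force: [0.3, -0.5, -3.7]
grip_width: 0.0298
grip_force: 35.0
```

```bash
python3 -m pendant '[[[0,0,0.0004,0,0,0,0.2],[0,0,0,0,0,0,0.2],[0,0,0.0003,0,0,0,0.2],[0,0,0,0,0,0,0.2],[0,0,0,0,0,0,0.2]]]' 35
```

```text
time: 51.45
position: [0.5846, 0.0216, -0.0101]
tool_rot: [0.689, 0.725, 0.0, 0.0]
ft_force: [-1.5, -0.2, 5.7]
grip_width: 0.0296
grip_force: 35.0
```

Contact. Release, rise clear, and check everything from above.

```bash
python3 -m pendant '[[[0,0,0,0,0,0,0.5],[0,0,0,0,0,0,0.5],[0,0,0,0,0,0,0.5],[0,0,-0.005,0,0,0,0.5],[0,0,-0.015,0,0,0,0.5]]]' 35
python3 -m pendant '[[[0,0,-0.03,0,0,0,0.6],[0,0,-0.05,0,0,0,0.6],[0,0,-0.06,0,0,0,0.6],[0,-0.04,-0.06,0,0,0,0.6],[0,-0.05,-0.04,0,0,0,0.6]]]' 35
python3 -m pendant '[[[0,-0.05,0,0,0,0,0.6],[0,-0.03,0,0,0,0,0.6],[0,0,0,0,0,0,0.6],[0,0,0,0,0,0,0.6],[0,0,0,0,0,0,0.6]]]' 35
python3 - <<'E'
from h import *
a=cam("top")[0];b=cam("scene")[0]
cv2.imwrite("pics/z.png",np.vstack([cv2.resize(a[190:245,220:500],(800,157),interpolation=2),cv2.resize(b[130:350,200:500],(600,440),interpolation=2)[:,:].repeat(1,0) if 0 else cv2.copyMakeBorder(cv2.resize(b[140:340,220:500],(616,440),interpolation=2),0,0,0,184,0)])[:,:,::-1])
E
```

```text
time: 52.08
position: [0.5839, 0.0217, 0.0092]
tool_rot: [0.689, 0.725, -0.001, -0.001]
ft_force: [1.2, 0.6, 0.2]
grip_width: 0.0437
grip_force: 0.0
time: 52.7
position: [0.5021, 0.0171, 0.2439]
tool_rot: [0.689, 0.725, 0.002, 0.002]
ft_force: [-0.3, 0.0, 0.3]
grip_width: 0.0521
grip_force: 0.0
time: 53.32
position: [0.4228, 0.0132, 0.2406]
tool_rot: [0.689, 0.725, 0.0, 0.001]
ft_force: [0.1, -0.8, 0.1]
grip_width: 0.0526
grip_force: 0.0
```

View pics/z.png

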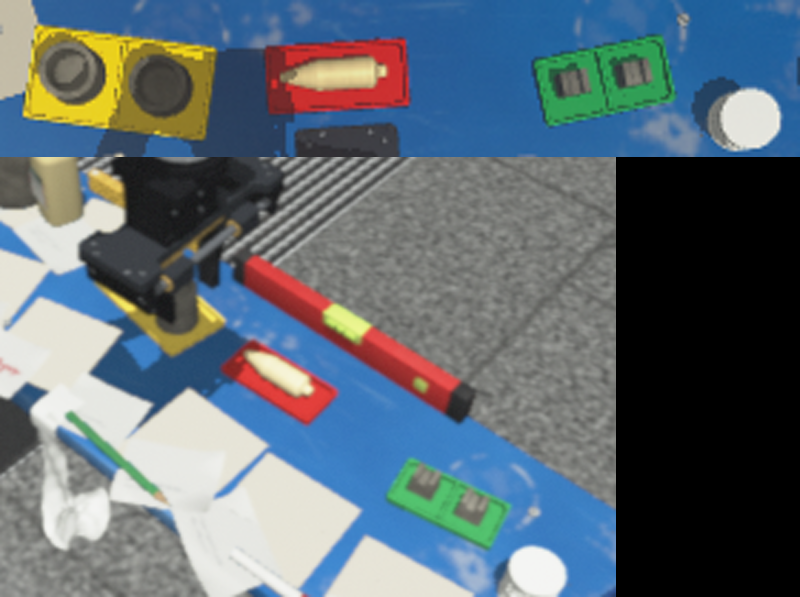

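The top view shows both cups upright in their yellow bays, the bob flat along the red tray and both spacers upright in their green bays. The arm is clear. Handing in.

```bash
python3 -c "
from rig import hand_in
print(hand_in())"
```

```text
the job is handed in; nothing more can be done
None
```

I sorted all five things: a cup in each yellow bay, a spacer in each green bay, all upright, and the bob flat in the red tray; reel and bottle were left alone, and I handed in at about 53 s with no verdict returned.

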